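Charge, stir and start the bench polisher

ROBOT

A 6-joint arm with a two-finger parallel gripper is mounted at the origin on the work surface. World frame = base frame: x ahead of the robot, y to its left, z up, the work surface at z = 0. Lengths are in m, angles in degrees, forces in N, time in s.
With the tool pointing down it reaches from about 0.35 to 0.875 m from the base axis. Payload 4.2 kg.
Tool frame: the origin (TCP) lies midway between the tips of the shut fingers; the grasp point (between the pads) lies 19 mm behind it; z points along the fingers, y is the line along which they close (so a half turn about z gives the same grasp; the last joint's range is limited). The gripper opens to 87 mm and grips with 3 to 60 N. Pads are 19 mm wide; open, the fingers measure 117 mm over their backs; the gripper's body (75 mm by 190 mm) begins 51 mm behind the grasp point.
Start: joints at [80.764, 22.042, 0.453, 0, -68.411, -14.817], TCP at [0.255, 0.571, 0.223] pointing down, gripper open.
Joint ranges: [-179.83, 179.83], [-69.29, 118.12], [-61.27, 80.66], [-181.25, 117.63], [-171.15, -9.14], [-177.46, 177.46]. Speed limits (degrees/s): [159.86, 159.86, 180, 180, 180, 180].

INTERFACE

Orientations are given as a 3x3 rotation matrix whose columns are the frame's x, y, z axes.
In Python, from station import * gives the robot as it stands.
- The arm moves only by the tool move_arm, never from a script. Its argument "targets" is text: rows parted by semicolons, each of 4 numbers parted by spaces: the shift along the world's x, y, z in units of 25 mm (1.0 is 25 mm), then the turn about the world's z in units of 5 degrees (1.0 is 5 degrees). In form: tx ty tz spin; .... A call has 1 to 10 rows; each row shifts and turns the commanded pose from where the row before left it; what a row does not reach is not made up. A row lasts 1/12 s, in which the tool goes at most 41.7 mm and 7.16 degrees, less where a joint would pass 70% of its speed; a pose out of reach is approached as far as the arm can. A call is refused whole if a number of a shift passes 1 or a number of a turn 1, either way. A call with a gripper value outside its range is refused whole. "gripper" is the finger opening in mm, from 0 to 87, set as the call begins (left out, the last holds). The fingers move at their own pace and stop on an object; the grip force is fixed at half the most. Time passes only in rows, so rows that do not move let the fingers close. It gives the time, the measured TCP pose, the force, the opening and the grip force at its end, in the units of the state.
- sense(): the state, without advancing time (a new reading comes with each control period).
- capture(name): name is "scene" or "top"; returns a dict with "image" (384x512x3 uint8, blue, green, red), "fx", "fy", "cx", "cy" (pixels), "world_from_camera" (4x4, takes a point from camera to world coordinates). Camera axes: x right, y up, looking along -z (the intrinsics and any distortion apply to the point x, -y, -z); pixel columns grow to the right and rows downward; lengths in m; the calibration is good to about 2 mm. A picture is of the moment at which its call begins. There is no depth.
- finish_job(): hands the job in; it is judged then, once.
The state is a dict: "time_s": time; "joints": joint angles; "joint_velocities": joint speeds; "effort": joint torques, N m; "tcp_pos": TCP position; "ee_rot": TCP orientation; "wrist_force": force on the tool from outside, world axes, zero at the start; "moment": the same for the moment, N m; "gripper_width": opening from 0.0 (shut) to 1.0 (fully open); "gripper_force": force on a finger pad.
Only numpy, scipy, OpenCV 4.12 (cv2) and the standard library are available. Lean on these libraries where they do the work, as an engineer would, in place of code of your own. Each camera call takes 0.05 s, during which the arm holds its last target. There are 200 camera calls.

TASK

Put all the brass studs from the bench into the bowl of the polisher, then mix them in with the wooden stick: hold it with its foot close to the bowl's floor and sweep it through the beads to the left and right sides of the bowl, there and back at least twice. Stand the stick back in its block and set the lid flat on the bowl, with all beads and studs inside. Then, with the lid on, start the machine by pressing four keys fully down, one at a time and letting each spring up: the big round key, the right-hand small key, the left-hand small key, then the wide bar key; never press the middle small key, and leave the polish tin and the thread spool where they are.

Things in the scene. Friction and masses are not known exactly. Their poses are not given: they have to be found in the camera images.
- machine: bench polisher, a low grey housing 170 (x) by 310 (y) by 50 mm high, fixed to the bench; origin at the centre of its underside, its x axis points away from the robot, y to the left. A round dark bowl stands on its left part (y = +80 mm), a keypad with five black keys lies on its right part, on the flat top at z = 50 mm.
- bowl_floor (a point): centre of the bowl's inner floor (56 mm above the bench); axes as the machine's. The bowl is a straight-walled round steel pot, inner radius 64 mm, wall 5 mm, 59 mm deep inside (rim 115 mm above the bench); it holds 7 loose beads.
- key_big (a joint): the big round key: diameter 32 mm, back row, left; its top centre is at (30, -37, 62) mm in the machine's frame. Joint: 0 up, 0.006 m fully down (a press counts from 0.004); springs back up; about 4.5 N when fully down.
- key_bar (a joint): the wide bar key: 18 (x) by 46 (y) mm, back row, right; top centre at (30, -107, 62) mm in the machine's frame. Joint: 0 up, 0.006 m fully down (a press counts from 0.004); springs back up; about 4.5 N when fully down.
- key_small_left (a joint): the left one of three small round keys (diameter 18 mm, the row nearest the robot); top centre at (-35, -31, 62) mm in the machine's frame. Joint: 0 up, 0.006 m fully down (a press counts from 0.004); springs back up; about 4.5 N when fully down.
- key_small_mid (a joint): the middle small round key (never to be pressed), top centre at (-35, -75, 62) mm in the machine's frame. Joint: 0 up, 0.006 m fully down (a press counts from 0.004); springs back up; about 4.5 N when fully down.
- key_small_right (a joint): the right-hand small round key as seen from the robot; top centre at (-35, -119, 62) mm in the machine's frame. Joint: 0 up, 0.006 m fully down (a press counts from 0.004); springs back up; about 4.5 N when fully down.
- stick: wooden stirring stick, 150 mm long: a round shaft 16 mm thick with a flat foot narrowed to 12 mm over the last 10 mm, and above 90 mm a square handle 22 by 22 mm, 60 mm high (grip it about 125 mm above the foot). Origin at the centre of the foot, z axis along the stick to the handle; 60 g. It starts standing in the block.
- block: wooden block 70 by 70 by 60 mm high, fixed, with one square hole 24 mm wide and 50 mm deep in the middle of its top, in which the stick stands; origin at the centre of its underside
- lid: bowl lid: aluminium disc 148 mm across and 5 mm thick, under it a round plug 114 mm across and 8 mm high that goes into the bowl, on top a black round knob 26 mm across and 28 mm high. Origin at the centre of the plug's underside: disc from z = 8 to 13 mm, knob from 13 to 41 mm. When seated the disc rests on the rim and the origin is 8 mm below the rim. 150 g.
- tin: white polish tin, 72 mm across, 85 mm high; a bystander to be left where it is; origin under its centre
- spool: empty wooden thread spool, 44 mm across, 46 mm high, standing; a bystander to be left where it is; origin under its centre
- stud0: brass case stud, 22 mm across, 22 mm high, straight-sided for 14 mm with a rounded top; origin at the centre of its underside; 50 g. Two to four studs are present, standing on the bench.
- stud1: brass case stud, 22 mm across, 22 mm high, straight-sided for 14 mm with a rounded top; origin at the centre of its underside; 50 g. Two to four studs are present, standing on the bench.
- stud2: brass case stud, 22 mm across, 22 mm high, straight-sided for 14 mm with a rounded top; origin at the centre of its underside; 50 g. Two to four studs are present, standing on the bench.
- stud3: brass case stud, 22 mm across, 22 mm high, straight-sided for 14 mm with a rounded top; origin at the centre of its underside; 50 g. Two to four studs are present, standing on the bench.
- bead0: centre of a white ceramic polishing bead, a ball 18 mm across, loose in the bowl
- bead1: centre of a white ceramic polishing bead, a ball 18 mm across, loose in the bowl
- bead2: centre of a white ceramic polishing bead, a ball 18 mm across, loose in the bowl
- bead3: centre of a white ceramic polishing bead, a ball 18 mm across, loose in the bowl
- bead4: centre of a white ceramic polishing bead, a ball 18 mm across, loose in the bowl
- bead5: centre of a white ceramic polishing bead, a ball 18 mm across, loose in the bowl
- bead6: centre of a white ceramic polishing bead, a ball 18 mm across, loose in the bowl
Things that resemble listed ones, but are neither listed nor needed, are in the scene too. Several things have the shape of the block; the one meant has the colours described above. Several things have the shape of the stick; the one meant has the colours described above.

How it is judged (in metres and radians):
On the way, in this order (a step that is already met when the one before it is completed fails the run):
1. every brass stud present is in the polisher's bowl (horizontal distance between each of stud0, stud1, stud2, stud3 and bowl_floor below 0.066 m and z of stud0 in the frame of bowl_floor between -0.01 and 0.055 m and z of stud1 in the frame of bowl_floor between -0.01 and 0.055 m and z of stud2 in the frame of bowl_floor between -0.01 and 0.055 m and z of stud3 in the frame of bowl_floor between -0.01 and 0.055 m), for 0.2 s.
2. the stick, held by the fingers, with its foot down among the beads, is in the left part of the bowl (foot at least 20 mm to that side of the bowl's middle) (y of stick in the frame of bowl_floor above 0.02 m and horizontal distance between stick and bowl_floor below 0.064 m and z of stick in the frame of bowl_floor below 0.018 m and contact force between the fingers and stick above 0.5 N).
3. the stick, held by the fingers, with its foot down among the beads, is in the right part of the bowl (foot at least 20 mm to that side of the bowl's middle) (y of stick in the frame of bowl_floor below -0.02 m and horizontal distance between stick and bowl_floor below 0.064 m and z of stick in the frame of bowl_floor below 0.018 m and contact force between the fingers and stick above 0.5 N).
4. the stick, held by the fingers, with its foot down among the beads, is in the left part of the bowl again (foot at least 20 mm to that side of the bowl's middle) (all of step 2).
5. the stick, held by the fingers, with its foot down among the beads, is in the right part of the bowl again (foot at least 20 mm to that side of the bowl's middle) (all of step 3).
6. the stick stands in its block and the lid sits flat on the bowl (horizontal distance between stick and block below 0.015 m and z of stick in the frame of block below 0.02 m and angle between stick's own z axis and vertical below 0.3 rad and horizontal distance between lid and bowl_floor below 0.012 m and z of lid in the frame of bowl_floor between 0.047 and 0.055 m and angle between lid's own z axis and vertical below 0.07 rad), for 0.2 s.
7. the big round key is pressed down alone, with the lid on (value of joint key_big above 0.004 m and value of joint each of key_small_right, key_small_left, key_bar, key_small_mid below 0.002 m and horizontal distance between lid and bowl_floor below 0.012 m and z of lid in the frame of bowl_floor between 0.047 and 0.055 m and angle between lid's own z axis and vertical below 0.07 rad), for 0.02 s.
8. the right-hand small key is pressed down alone, with the lid on (value of joint key_small_right above 0.004 m and value of joint each of key_big, key_small_left, key_bar, key_small_mid below 0.002 m and horizontal distance between lid and bowl_floor below 0.012 m and z of lid in the frame of bowl_floor between 0.047 and 0.055 m and angle between lid's own z axis and vertical below 0.07 rad), for 0.02 s.
9. the left-hand small key is pressed down alone, with the lid on (value of joint key_small_left above 0.004 m and value of joint each of key_big, key_small_right, key_bar, key_small_mid below 0.002 m and horizontal distance between lid and bowl_floor below 0.012 m and z of lid in the frame of bowl_floor between 0.047 and 0.055 m and angle between lid's own z axis and vertical below 0.07 rad), for 0.02 s.
10. the wide bar key is pressed down alone, with the lid on (value of joint key_bar above 0.004 m and value of joint each of key_big, key_small_right, key_small_left, key_small_mid below 0.002 m and horizontal distance between lid and bowl_floor below 0.012 m and z of lid in the frame of bowl_floor between 0.047 and 0.055 m and angle between lid's own z axis and vertical below 0.07 rad), for 0.02 s.
At the end, for the whole second after the job is handed in: All studs and beads lie in the bowl; the lid sits level on the rim (12 mm from centre, 4 mm in height, 0.07 rad); the stick stands in its block, foot within 15 mm of the hole's middle, 40 mm deep, tilted under 0.3 rad; all keys are up, lid and stick at rest (all of step 1 and all of step 6 and horizontal distance between each of bead0, bead1, bead2, bead3, bead4, bead5, bead6 and bowl_floor below 0.066 m and z of bead0 in the frame of bowl_floor between -0.01 and 0.055 m and z of bead1 in the frame of bowl_floor between -0.01 and 0.055 m and z of bead2 in the frame of bowl_floor between -0.01 and 0.055 m and z of bead3 in the frame of bowl_floor between -0.01 and 0.055 m and z of bead4 in the frame of bowl_floor between -0.01 and 0.055 m and z of bead5 in the frame of bowl_floor between -0.01 and 0.055 m and z of bead6 in the frame of bowl_floor between -0.01 and 0.055 m and value of joint each of key_big, key_small_right, key_small_left, key_bar, key_small_mid below 0.0015 m and linear speed of each of lid, stick below 0.03 m/s); the robot touches nothing.
It fails at once if the middle small key is pressed (more than 3 mm) (value of joint key_small_mid above 0.003 m).
It fails at once if the tin is moved more than 30 mm (distance of tin from where it was at the start of the episode above 0.03 m).
It fails at once if the spool is moved more than 30 mm (distance of spool from where it was at the start of the episode above 0.03 m).
Of stud0, stud1, stud2, stud3 only 2 to 4 are there at a start; the rules pass over those that are not, and their reading is None.
At some moment in a run one of stud0, stud1, stud2, stud3, lid may be knocked a few centimetres aside while the robot is not near it.
It also fails if it takes over 210 s, if anything falls off the work surface, if the arm or the gripper's body presses on something with over 40 N, if the wrist force passes 120 N, or if a joint passes its speed limit or range.

## Working session

There is one attempt and no reset: what is moved stays moved. The work goes in short steps, Python scripts to look and compute and a tool call to move; the robot and the scene stay as the last step left them, time stands still between calls to the robot, and variables do not carry over. Pictures are saved under pics/ and viewed, at most 17 in all, crops included, and the job is handed in when it is done.

Besides the shell and the picture viewer there is one more tool, called after ">>>" as name(argument=value, ...), one argument or row to a line, values as JSON. move_arm: Moves the arm, as the interface text tells. Its arguments: {"type":"object","properties":{"targets":{"type":"string"},"gripper":{"type":"number"}},"required":["targets"]}

```bash
ls; mkdir -p pics; cat > h.py <<'E'
import numpy as np, cv2
from station import *
def px2ray(c,u,v):
    M=np.array(c["world_from_camera"]);d=np.array([(u-c["cx"])/c["fx"],-(v-c["cy"])/c["fy"],-1.0])
    return M[:3,3],M[:3,:3]@d
def onplane(c,u,v,z):
    o,d=px2ray(c,u,v);return o+d*(z-o[2])/d[2]
def proj(c,p):
    M=np.array(c["world_from_camera"]);q=M[:3,:3].T@(np.array(p)-M[:3,3])
    return c["cx"]+c["fx"]*q[0]/-q[2],c["cy"]-c["fy"]*q[1]/-q[2]
def tri(rays):
    A=np.zeros((3,3));b=np.zeros(3)
    for o,d in rays:
        d=d/np.linalg.norm(d);P=np.eye(3)-np.outer(d,d);A+=P;b+=P@o
    x=np.linalg.solve(A,b)
    return x,[np.linalg.norm(np.cross(x-o,d/np.linalg.norm(d))) for o,d in rays]
E
python3 - <<'E'
from h import *
for n in("scene","top"):
    c=capture(n);print(n,{k:(np.round(v,4).tolist() if k!="image" else v.shape) for k,v in c.items()})
    cv2.imwrite(f"pics/{n}0.png",cv2.resize(c["image"],None,fx=1.5,fy=1.5,interpolation=cv2.INTER_CUBIC))
    import pickle;pickle.dump(c,open(n+"0.pkl","wb"))
s=sense();print(s)
E
```

```text
pics
scene {'image': (384, 512, 3), 'fx': 439.6809, 'fy': 439.6809, 'cx': 252.2239, 'cy': 184.6233, 'world_from_camera': [[-0.8901, -0.2739, 0.3642, 1.1528], [0.4556, -0.5205, 0.7221, 1.2685], [-0.0082, 0.8087, 0.5881, 0.9991], [0.0, 0.0, 0.0, 1.0]]}
top {'image': (384, 512, 3), 'fx': 414.5292, 'fy': 414.5292, 'cx': 252.0365, 'cy': 192.3849, 'world_from_camera': [[0.0015, 0.998, -0.0634, 0.4772], [-1.0, 0.0021, 0.009, 0.0949], [0.0091, 0.0634, 0.9979, 1.4048], [0.0, 0.0, 0.0, 1.0]]}
{'time_s': 0.1, 'joints': array([ 8.07635411e+01,  2.20869710e+01,  3.87115403e-01, -2.46085836e-02,
       -6.84110519e+01, -1.48155501e+01]), 'joint_velocities': array([0.01816284, 0.08494842, 0.15797115, 0.22366548, 0.06217398,
       0.08746572]), 'effort': array([-7.77453770e-04, -3.91689742e+01,  1.87936091e+01,  4.23190847e+00,
        1.34890658e-02, -6.53371740e-05]), 'tcp_pos': array([0.25450673, 0.57024287, 0.22156097]), 'ee_rot': array([[ 9.13111336e-01, -4.07709690e-01, -7.04884723e-04],
       [-4.07710285e-01, -9.13109476e-01, -1.84646742e-03],
       [ 1.09185742e-04,  1.97341909e-03, -9.99998047e-01]]), 'wrist_force': array([0.41888855, 0.32613446, 1.04882953]), 'moment': array([-0.03200229,  0.04472459, -0.02663398]), 'gripper_force': 0.0, 'gripper_width': 1.0003849712084705}
```

View pics/scene0.png

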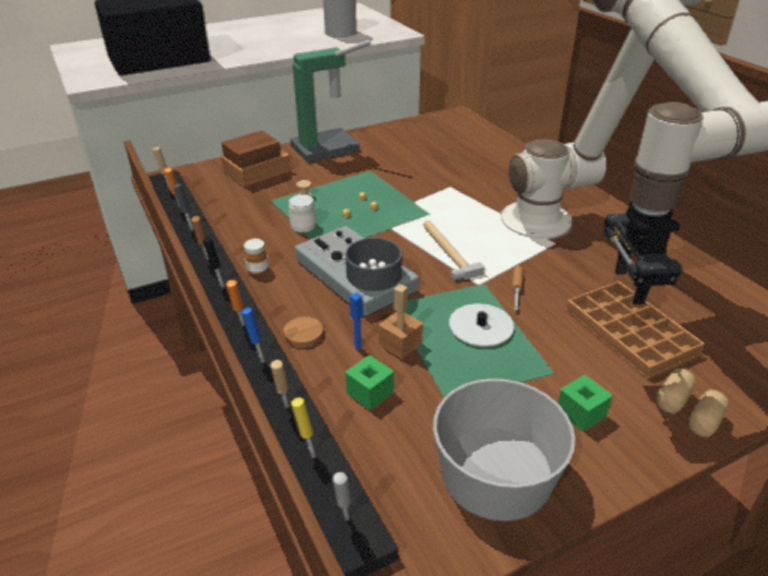

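View pics/top0.png

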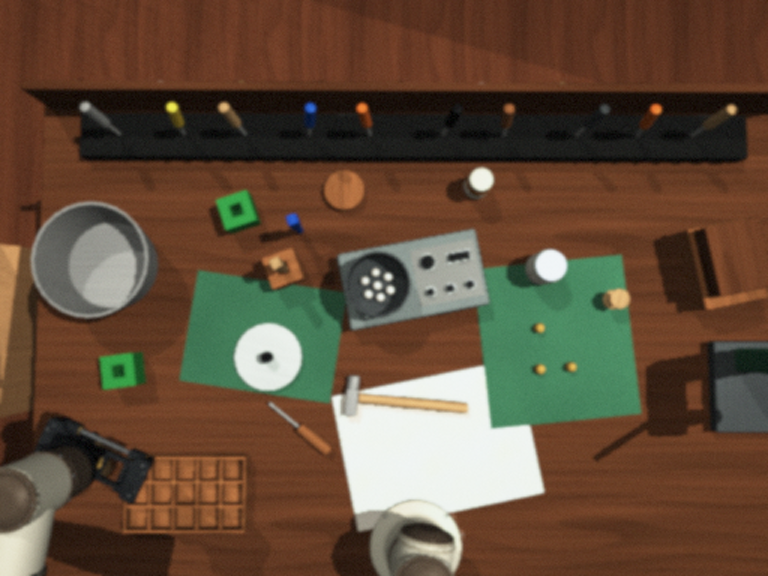

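The scene view shows three brass studs on the right mat (native px about (231,142), (242,130), (249,138)), the machine, the stick in the brown block, and the lid. The top view shows the studs at native (360,219), (360,246) and (381,245), the bowl at (251,190), the block at (188,178) and the lid at (179,238). I'll look closer for measuring.

```bash
python3 - <<'E'
from h import *
import pickle
t=pickle.load(open("top0.pkl","rb"));s=pickle.load(open("scene0.pkl","rb"))
cv2.imwrite("pics/tc.png",cv2.resize(t["image"][145:270,150:340],None,fx=4,fy=4,interpolation=cv2.INTER_CUBIC))
cv2.imwrite("pics/sc.png",cv2.resize(s["image"][115:265,180:360],None,fx=4,fy=4,interpolation=cv2.INTER_CUBIC))
def blobs(im,lo,hi,amin,amax):
    h=cv2.cvtColor(im,cv2.COLOR_BGR2HSV);m=cv2.inRange(h,lo,hi)
    n,_,st,ce=cv2.connectedComponentsWithStats(m)
    return [(ce[i].round(2).tolist(),st[i].tolist()) for i in range(1,n) if amin<=st[i,4]<=amax]
for c,n in((t,"top"),(s,"scene")):
    print(n,"brass",[b for b in blobs(c["image"],(12,110,120),(30,255,255),12,150)])
    print(n,"white",[b for b in blobs(c["image"],(0,0,150),(180,50,255),15,3000)])
E
```

```text
top brass [([114.38, 71.1], [111, 68, 8, 7, 50]), ([149.0, 71.24], [146, 68, 7, 7, 41]), ([241.62, 71.38], [239, 69, 6, 6, 26]), ([339.38, 72.08], [337, 70, 6, 5, 24]), ([437.96, 73.08], [436, 71, 5, 6, 25]), ([487.29, 72.5], [484, 70, 7, 6, 34]), ([412.72, 198.79], [405, 193, 16, 12, 149]), ([359.59, 218.19], [357, 216, 6, 6, 27]), ([360.07, 245.59], [358, 243, 5, 6, 27]), ([380.96, 244.31], [379, 242, 5, 6, 26]), ([0.33, 262.0], [0, 258, 2, 10, 15]), ([138.27, 343.37], [133, 337, 11, 14, 123]), ([95.3, 353.8], [87, 353, 16, 2, 20]), ([109.07, 353.79], [104, 353, 11, 2, 14]), ([124.0, 354.0], [116, 354, 17, 1, 17])]
top white [([320.56, 119.05], [313, 112, 16, 15, 194]), ([70.24, 179.18], [47, 150, 44, 56, 1593]), ([296.31, 180.88], [257, 154, 68, 55, 1984]), ([366.98, 176.39], [357, 166, 21, 22, 373]), ([232.21, 170.79], [227, 169, 13, 6, 29]), ([250.0, 181.0], [248, 179, 5, 5, 21]), ([258.09, 184.09], [256, 182, 5, 5, 22]), ([243.25, 186.75], [241, 185, 5, 5, 20]), ([251.29, 190.0], [249, 188, 6, 5, 24]), ([259.91, 192.91], [258, 191, 5, 5, 22]), ([245.5, 195.5], [243, 193, 6, 6, 
[... 1171 characters left out ...]
 22, 42, 89]), ([445.47, 81.58], [433, 76, 25, 9, 45]), ([387.65, 107.24], [375, 95, 29, 22, 198]), ([356.77, 109.5], [345, 100, 27, 19, 206]), ([359.06, 129.81], [357, 127, 5, 6, 16]), ([199.16, 139.58], [192, 129, 17, 24, 262]), ([375.47, 141.0], [373, 139, 6, 5, 15]), ([220.22, 169.18], [198, 151, 44, 44, 601]), ([168.78, 162.85], [163, 159, 13, 9, 88]), ([248.09, 175.52], [246, 173, 5, 6, 23]), ([169.77, 177.8], [166, 176, 8, 5, 35]), ([274.0, 182.67], [272, 181, 5, 5, 15]), ([343.73, 197.77], [343, 192, 3, 12, 22]), ([243.5, 197.94], [240, 195, 8, 6, 16]), ([320.38, 216.07], [299, 202, 44, 29, 901]), ([338.19, 302.83], [289, 252, 94, 73, 1803]), ([225.98, 318.36], [222, 315, 9, 8, 55])]
```

View pics/tc.png

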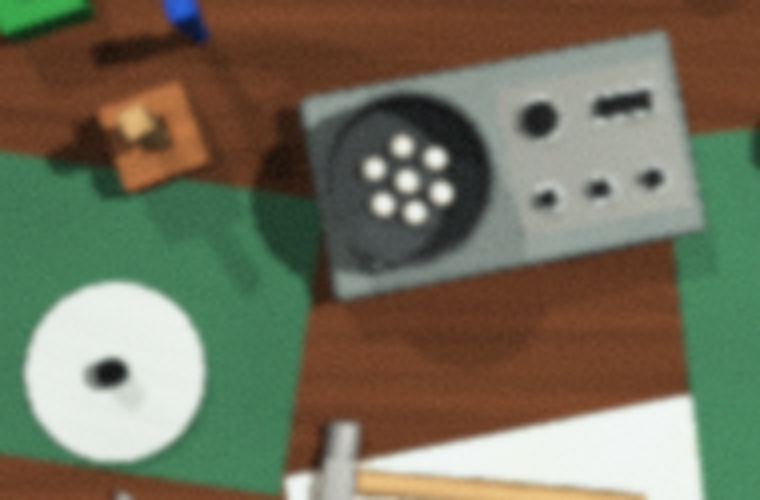

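View pics/sc.png

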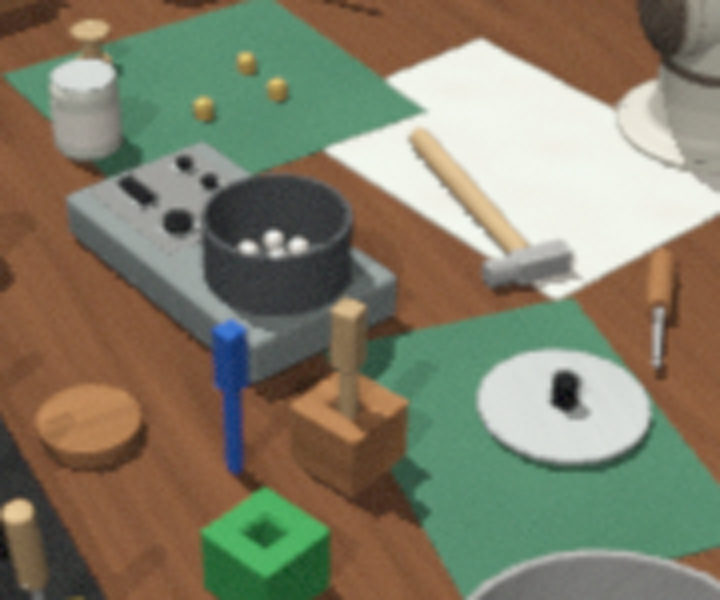

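Top crop: machine top corners at about (302,98), (665,32), (704,231), (338,300). Block at about (155,138), with the stick handle top at (135,122). Lid disc centre at (115,371), knob at (108,373). The scene crop agrees: stick handle top at (349,308), studs at (247,62), (277,89), (204,108).

```bash
python3 - <<'E'
from h import *
import pickle
t=pickle.load(open("top0.pkl","rb"));s=pickle.load(open("scene0.pkl","rb"))
T=lambda u,v:((u+.5)/4-.5+150,(v+.5)/4-.5+145)
S=lambda u,v:((u+.5)/4-.5+180,(v+.5)/4-.5+115)
r=lambda a:np.round(a,4).tolist()
# studs
for a in [(359.59,218.19),(360.07,245.59),(380.96,244.31)]:
    best=min(((tri([px2ray(t,*a),px2ray(s,*b)]),b) for b in [(241,130.5),(248.8,136.87),(230.5,141.81)]),key=lambda x:x[0][1][0])
    print("stud",best[1],r(best[0][0]),r(best[0][1]), r(onplane(t,*a,.015)))
# machine corners z=.05
C=np.array([onplane(t,*T(*p),.05) for p in [(302,98),(665,32),(704,231),(338,300)]]);print("corners",r(C))
print("sides",[r(np.linalg.norm(C[i]-C[(i+1)%4])) for i in range(4)],"ctr",r(C.mean(0)))
yx=(C[0]-C[1]+C[3]-C[2])[:2];ang=np.degrees(np.arctan2(-yx[0],yx[1]));print("yaw",ang)
# scene corners of machine: near-left back..., check
for p in C: print("proj in scene",r(proj(s,p)))
th=np.radians(ang);R=np.array([[np.cos(th),-np.sin(th)],[np.sin(th),np.cos(th)]]);c0=C.mean(0)[:2]
bc=c0+R@[0,.08];print("bowl by machine",r(bc),"bead mid",r(onplane(t,251.29,190,.066)))
# keys from two views
K={"big":((30,-37),(540,118),(178,221)),"bar":((30,-107),(622,103),(137,190)),"sl":((-35,-31),(545,197),None),"sm":((-35,-75),(598,187),(209,181)),"sr":((-35,-119),(651,178),(184,163))}
for k,(m,a,b) in K.items():
    e=c0+R@(np.array(m)/1000)
    print(k,"expect",r(e),"top",r(onplane(t,*T(*a),.062)[:2]), [r(x) for x in tri([px2ray(t,*T(*a)),px2ray(s,*S(*b))])] if b else "")
# stick top
def sh(p): return r(p)
print("stick top z.16",r(onplane(t,*T(135,122),.16)),[r(x) for x in tri([px2ray(t,*T(135,122)),px2ray(s,*S(350,308))])])
B=np.array([onplane(t,*T(*p),.06) for p in [(97,108),(180,83),(212,160),(128,193)]]);print("block",r(B),r(B.mean(0)),[r(np.linalg.norm(B[i]-B[(i+1)%4])) for i in range(4)])
Bs=np.array([onplane(s,*S(*p),.06) for p in [(290,405),(350,443),(408,403),(348,370)]]);print("block scene",r(Bs),r(Bs.mean(0)),[r(np.linalg.norm(Bs[i]-Bs[(i+1)%4])) for i in range(4)])
print("lid disc",r(onplane(t,178.31,237.52,.013)),"knob",[r(x) for x in tri([px2ray(t,*T(105,373)),px2ray(s,*S(566,378))])], r(onplane(s,320.38,216.07,.013)))
print("tin",r(onplane(t,366.98,176.39,.085)),"spool",r(onplane(t,412.7,198.8,.046)))
E
```

```text
stud (230.5, 141.81) [0.4786, -0.2797, 0.0088] [0.0011, 0.0011] [0.4795, -0.2786, 0.015]
stud (248.8, 136.87) [0.3872, -0.2801, 0.009] [0.0006, 0.0006] [0.3881, -0.2788, 0.015]
stud (241, 130.5) [0.3916, -0.3509, 0.008] [0.0004, 0.0004] [0.3924, -0.3489, 0.015]
corners [[0.6396, 0.1712, 0.05], [0.6951, -0.1278, 0.05], [0.531, -0.1584, 0.05], [0.4741, 0.1409, 0.05]]
sides [0.3041, 0.167, 0.3047, 0.1682] ctr [0.585, 0.0065, 0.05]
yaw 10.633711460819946
proj in scene [242.0798, 200.5924]
proj in scene [196.1292, 163.1682]
proj in scene [230.6823, 149.3832]
proj in scene [278.8382, 183.2047]
bowl by machine [0.5702, 0.0851] bead mid [0.57, 0.0852, 0.066]
big expect [0.6213, -0.0244] top [0.6223, -0.0233] [[0.6219, -0.0232, 0.0577], [0.001, 0.001]]
bar expect [0.6342, -0.0932] top [0.6348, -0.0902] [[0.6349, -0.0906, 0.0581], [0.0003, 0.0003]]
sl expect [0.5563, -0.0305] top [0.5579, -0.0271] 
sm expect [0.5644, -0.0737] top [0.5661, -0.0703] [[0.5662, -0.0706, 0.0593], [0.0001, 0.0001]]
sr expect [0.5725, -0.117] top [0.5735, -0.1134] [[0.5737, -0.114, 0.0582], [0.0001, 0.0001]]
stick top z.16 [0.6079, 0.2906, 0.16] [[0.6076, 0.2912, 0.1579], [0.0006, 0.0006]]
block [[0.6298, 0.3373, 0.06], [0.6505, 0.2701, 0.06], [0.5876, 0.2434, 0.06], [0.5605, 0.3113, 0.06]] [0.6071, 0.2905, 0.06] [0.0704, 0.0683, 0.073, 0.074]
block scene [[0.6515, 0.2718, 0.06], [0.6303, 0.3364, 0.06], [0.5639, 0.3148, 0.06], [0.587, 0.2537, 0.06]] [0.6082, 0.2942, 0.06] [0.068, 0.0699, 0.0654, 0.067]
lid disc [0.4142, 0.328, 0.013] knob [[0.415, 0.3307, 0.0418], [0.0008, 0.0008]] [0.4174, 0.3326, 0.013]
tin [0.6132, -0.2855, 0.085] spool [0.5434, -0.4465, 0.046]
```

>>> move_arm(
  targets="0.3 -1 0 0;0.3 -1 0 0;0.3 -1 0 0;0.3 -1 0 0;0.3 -1 0 0;0.3 -1 0 0;0.3 -1 0 0;0.3 -1 0 0;0.3 -1 0 0;0.3 -1 0 0",
  gripper=50,
)

```text
time_s: 0.93
tcp_pos: [0.3296, 0.3192, 0.2222]
ee_rot: [[0.913, -0.407, -0.001], [-0.407, -0.913, -0.001], [-0.0, 0.001, -1.0]]
wrist_force: [1.6, 0.4, 0.3]
gripper_width: 0.576
gripper_force: 0.0
```

>>> move_arm(
  targets="0.3 -1 0 0;0.3 -1 0 0;0.3 -1 0 0;0.3 -1 0 0;0.3 -1 0 0;0.3 -1 0 0;0.3 -1 0 0;0.3 -1 0 0;0.3 -1 0 0;0.3 -1 0 0",
)

```text
time_s: 1.77
tcp_pos: [0.4045, 0.0694, 0.2224]
ee_rot: [[0.913, -0.407, -0.0], [-0.407, -0.913, 0.0], [-0.0, 0.0, -1.0]]
wrist_force: [1.1, -0.8, -0.4]
gripper_width: 0.576
gripper_force: 0.0
```

>>> move_arm(
  targets="0.3 -1 0 0;0.3 -1 0 0;0.3 -1 0 0;0.3 -1 0 0;0.3 -1 0 0;0.3 -1 0 0;0.3 -1 0 0;0.3 -1 0 0;0 0 0 0",
)

```text
time_s: 2.52
tcp_pos: [0.4653, -0.1322, 0.2219]
ee_rot: [[0.912, -0.411, -0.001], [-0.411, -0.912, -0.001], [-0.001, 0.001, -1.0]]
wrist_force: [-0.0, -0.6, -0.4]
gripper_width: 0.576
gripper_force: 0.0
```

>>> move_arm(
  targets="0.1 -1 0 0;0.1 -1 0 0;0.1 -1 0 0;0.1 -1 0 0;0.1 -1 0 0;0.04 -0.88 0 0;0 0 0 0;0 0 0 0",
)

```text
time_s: 3.18
tcp_pos: [0.4777, -0.2766, 0.2218]
ee_rot: [[0.912, -0.409, -0.001], [-0.409, -0.912, 0.001], [-0.002, -0.0, -1.0]]
wrist_force: [0.5, 0.5, 0.4]
gripper_width: 0.573
gripper_force: 0.0
```

```bash
cat >> h.py <<'E'
def blobs(im,lo,hi,amin,amax):
    m=cv2.inRange(cv2.cvtColor(im,cv2.COLOR_BGR2HSV),lo,hi)
    n,_,st,ce=cv2.connectedComponentsWithStats(m)
    return [ce[i] for i in range(1,n) if amin<=st[i,4]<=amax]
def studs():
    t,s=capture("top"),capture("scene");out=[]
    for c,n in((t,"top"),(s,"scene")):
        for b in blobs(c["image"],(12,110,110),(30,255,255),8,80):
            p=onplane(c,*b,.009)
            if .3<p[0]<.56 and -.45<p[1]<-.2: print(n,np.round(b,1),np.round(p,4))
    return t,s
E
python3 -c "
from h import *
studs();print(sense()['tcp_pos'])"
```

```text
top [380.6 244.4] [ 0.3919 -0.3497  0.009 ]
scene [241.2 130.5] [ 0.3915 -0.3483  0.009 ]
scene [248.9 137.1] [ 0.3872 -0.2773  0.009 ]
scene [230.6 142.2] [ 0.479  -0.2749  0.009 ]
[ 0.47788794 -0.27553628  0.22223896]
```

>>> move_arm(
  targets="0.04 -0.12 -1 0;0 0 -1 0;0 0 -1 0;0 0 -1 0;0 0 -1 0;0 0 -1 0;0 0 -1 0;0 0 -1 0;0 0 -0.66 0;0 0 0 0",
)

```text
time_s: 4.12
tcp_pos: [0.4766, -0.2772, 0.0028]
ee_rot: [[0.914, -0.407, -0.007], [-0.407, -0.914, 0.002], [-0.008, 0.001, -1.0]]
wrist_force: [-1.1, 0.4, -0.2]
gripper_width: 0.577
gripper_force: 0.0
```

>>> move_arm(
  targets="0 0 0 0;0 0 0 0;0 0 0 0;0 0 0 0;0 0 0 0",
  gripper=5,
)

```text
time_s: 4.53
tcp_pos: [0.4799, -0.2794, 0.0072]
ee_rot: [[0.913, -0.407, 0.002], [-0.407, -0.913, -0.001], [0.002, -0.0, -1.0]]
wrist_force: [0.1, 0.2, -0.8]
gripper_width: 0.28
gripper_force: 0.0
```

>>> move_arm(
  targets="0 0 0 0;0 0 0 0;0 0 0.5 0;0 0 1 0;0 0 1 0;0 0 1 0;0 0 1 0;0 0 1 0;0 0 1 0;0 0 0.5 0",
)

```text
time_s: 5.37
tcp_pos: [0.4803, -0.2799, 0.1845]
ee_rot: [[0.913, -0.407, 0.005], [-0.407, -0.913, -0.002], [0.005, -0.0, -1.0]]
wrist_force: [1.0, -0.4, -0.1]
gripper_width: 0.23
gripper_force: 30.0
```

>>> move_arm(
  targets="0.26 1 0 0;0.26 1 0 0;0.26 1 0 0;0.26 1 0 0;0.26 1 0 0;0.26 1 0 0;0.26 1 0 0;0.26 1 0 0;0.26 1 0 0;0.26 1 0 0",
)

```text
time_s: 6.2
tcp_pos: [0.544, -0.0281, 0.1809]
ee_rot: [[0.913, -0.408, -0.0], [-0.408, -0.913, 0.0], [-0.0, 0.0, -1.0]]
wrist_force: [-0.1, 0.4, -0.5]
gripper_width: 0.236
gripper_force: 30.0
```

>>> move_arm(
  targets="0.26 1 0 0;0.26 1 0 0;0.26 1 0 0;0.2 0.6 0 0;0 0 -0.6 0;0 0 -1 0;0 0 -1 0;0 0 -1 0;0 0 0 0;0 0 0 0",
)

```text
time_s: 7.03
tcp_pos: [0.568, 0.0601, 0.0901]
ee_rot: [[0.913, -0.408, -0.003], [-0.408, -0.913, -0.002], [-0.002, 0.003, -1.0]]
wrist_force: [0.5, -0.2, -0.4]
gripper_width: 0.233
gripper_force: 30.0
```

>>> move_arm(
  targets="0 0 0 0;0 0 0 0;0 0 0 0",
  gripper=45,
)

```text
time_s: 7.28
tcp_pos: [0.5699, 0.061, 0.093]
ee_rot: [[0.913, -0.407, 0.004], [-0.407, -0.913, 0.001], [0.003, -0.002, -1.0]]
wrist_force: [0.5, 0.7, -0.1]
gripper_width: 0.381
gripper_force: 0.0
```

>>> move_arm(
  targets="0 0 1 0;0 0 1 0;0 0 1 0;0 0 1 0;-0.6 -1 0 0;-0.6 -1 0 0;-0.6 -1 0 0;-0.6 -1 0 0;-0.6 -1 0 0",
  gripper=50,
)

```text
time_s: 8.03
tcp_pos: [0.4932, -0.0652, 0.1925]
ee_rot: [[0.913, -0.407, 0.003], [-0.407, -0.913, 0.0], [0.002, -0.002, -1.0]]
wrist_force: [0.7, 0.1, -0.9]
gripper_width: 0.577
gripper_force: 0.0
```

```bash
python3 -c "
from h import *
t,s=studs();print(sense()['tcp_pos'])
a=cv2.resize(t['image'][140:240,210:310],None,fx=4,fy=4,interpolation=cv2.INTER_CUBIC)
b=cv2.resize(s['image'][135:235,220:320],None,fx=4,fy=4,interpolation=cv2.INTER_CUBIC)
cv2.imwrite('pics/drop1.png',np.hstack([a,b]))"
```

```text
top [405.7 199.9] [ 0.5413 -0.4373  0.009 ]
top [359.5 245.6] [ 0.3878 -0.2787  0.009 ]
top [380.5 244.2] [ 0.3924 -0.3492  0.009 ]
scene [241.3 130.6] [ 0.3914 -0.3472  0.009 ]
scene [248.8 137.1] [ 0.3877 -0.2776  0.009 ]
[ 0.49162909 -0.06666201  0.19250953]
```

View pics/drop1.png

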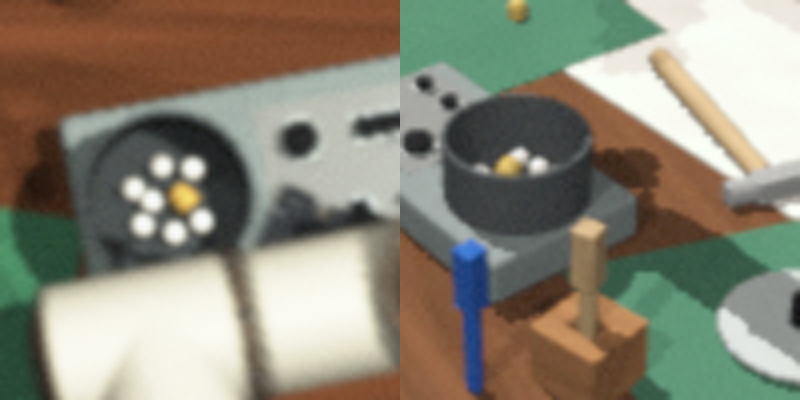

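The picture shows stud 1 in the bowl among the beads (left half, (184,197)). I'm going for stud 2.

>>> move_arm(
  targets="-0.48 -1 0 0;-0.48 -1 0 0;-0.48 -1 0 0;-0.48 -1 0 0;-0.48 -1 0 0;-0.48 -1 0 0;-0.48 -1 0 0;-0.48 -1 0 0;-0.32 -0.52 0 0;0 0 0 0",
)

```text
time_s: 8.97
tcp_pos: [0.3891, -0.2791, 0.192]
ee_rot: [[0.912, -0.411, 0.002], [-0.411, -0.912, -0.001], [0.002, 0.0, -1.0]]
wrist_force: [-0.2, -0.2, 0.6]
gripper_width: 0.57
gripper_force: 0.0
```

>>> move_arm(
  targets="0 0 -1 0;0 0 -1 0;0 0 -1 0;0 0 -1 0;0 0 -1 0;0 0 -1 0;0 0 -1 0;0 0 -0.5 0;0 0 0 0;0 0 0 0",
)

```text
time_s: 9.8
tcp_pos: [0.3908, -0.2769, 0.0037]
ee_rot: [[0.914, -0.406, 0.0], [-0.406, -0.914, -0.0], [0.0, 0.0, -1.0]]
wrist_force: [-0.4, -0.6, 0.1]
gripper_width: 0.576
gripper_force: 0.0
```

>>> move_arm(
  targets="0 0 0 0;0 0 0 0;0 0 0 0;0 0 0 0;0 0 0 0;0 0 0 0;0 0 0 0",
  gripper=5,
)

```text
time_s: 10.38
tcp_pos: [0.3899, -0.2774, 0.004]
ee_rot: [[0.913, -0.408, 0.001], [-0.408, -0.913, -0.0], [0.001, 0.0, -1.0]]
wrist_force: [-0.1, 0.2, 4.0]
gripper_width: 0.236
gripper_force: 30.0
```

>>> move_arm(
  targets="0 0 0.6 0;0 0 1 0;0 0 1 0;0 0 1 0;0 0 1 0;0 0 1 0;0 0 1 0;0 0 0.6 0;0.45 1 0 0;0.45 1 0 0",
)

```text
time_s: 11.22
tcp_pos: [0.4124, -0.2274, 0.1846]
ee_rot: [[0.912, -0.411, 0.003], [-0.411, -0.912, -0.0], [0.003, -0.001, -1.0]]
wrist_force: [-0.2, 0.4, -0.5]
gripper_width: 0.233
gripper_force: 30.0
```

>>> move_arm(
  targets="0.45 1 0 0;0.45 1 0 0;0.45 1 0 0;0.45 1 0 0;0.45 1 0 0;0.45 1 0 0;0.45 1 0 0;0.45 1 0 0;0.45 1 0 0;0.45 1 0 0",
)

```text
time_s: 12.05
tcp_pos: [0.5247, 0.024, 0.1832]
ee_rot: [[0.913, -0.408, -0.001], [-0.408, -0.913, 0.0], [-0.001, 0.0, -1.0]]
wrist_force: [0.3, 0.5, -0.5]
gripper_width: 0.237
gripper_force: 30.0
```

>>> move_arm(
  targets="0.45 1 0 0;0.45 1 0 0;0.45 1 0 0;0.4 0.7 0 0;0 0 -0.6 0;0 0 -1 0;0 0 -1 0;0 0 -1 0;0 0 0 0;0 0 0 0",
)

```text
time_s: 12.88
tcp_pos: [0.5676, 0.1147, 0.0924]
ee_rot: [[0.913, -0.408, -0.003], [-0.408, -0.913, -0.002], [-0.002, 0.003, -1.0]]
wrist_force: [0.4, 0.6, 0.0]
gripper_width: 0.236
gripper_force: 30.0
```

>>> move_arm(
  targets="0 0 0 0;0 0 0 0;0 0 0 0",
  gripper=45,
)

```text
time_s: 13.13
tcp_pos: [0.5696, 0.1156, 0.0955]
ee_rot: [[0.913, -0.407, 0.003], [-0.407, -0.913, 0.001], [0.003, -0.003, -1.0]]
wrist_force: [0.3, -0.4, -0.1]
gripper_width: 0.383
gripper_force: 0.0
```

>>> move_arm(
  targets="0 0 1 0;0 0 1 0;0 0 1 0;0 0 1 0;-0.5 -1 0 0;-0.5 -1 0 0;-0.5 -1 0 0;-0.5 -1 0 0;-0.5 -1 0 0;-0.5 -1 0 0",
  gripper=50,
)

```text
time_s: 13.97
tcp_pos: [0.4931, -0.0358, 0.195]
ee_rot: [[0.913, -0.407, 0.003], [-0.407, -0.913, 0.001], [0.002, -0.002, -1.0]]
wrist_force: [-0.1, 0.3, -0.6]
gripper_width: 0.575
gripper_force: 0.0
```

```bash
python3 -c "
from h import *
t,s=studs();print(sense()['tcp_pos'])
for b in blobs(s['image'],(12,110,110),(30,255,255),4,80):
  if 230<b[0]<320 and 150<b[1]<215: print('bowl?',b)
"
```

```text
top [405.8 200.2] [ 0.5406 -0.4376  0.009 ]
top [380.5 244.2] [ 0.3924 -0.3492  0.009 ]
scene [241.3 130.6] [ 0.3914 -0.3472  0.009 ]
[ 0.49171621 -0.0372095   0.19501325]
bowl? [246.42105263 176.        ]
bowl? [283.   186.75]
```

>>> move_arm(
  targets="-0.32 -1 0 0;-0.32 -1 0 0;-0.32 -1 0 0;-0.32 -1 0 0;-0.32 -1 0 0;-0.32 -1 0 0;-0.32 -1 0 0;-0.32 -1 0 0;-0.32 -1 0 0;-0.32 -1 0 0",
)

```text
time_s: 14.9
tcp_pos: [0.4138, -0.2859, 0.1948]
ee_rot: [[0.913, -0.407, 0.003], [-0.407, -0.913, -0.001], [0.003, -0.0, -1.0]]
wrist_force: [0.5, 0.9, -0.2]
gripper_width: 0.574
gripper_force: 0.0
```

>>> move_arm(
  targets="-0.32 -1 0 0;-0.32 -1 0 0;-0.15 -0.5 0 0;0 0 -1 0;0 0 -1 0;0 0 -1 0;0 0 -1 0;0 0 -1 0;0 0 -1 0;0 0 0 0",
)

```text
time_s: 15.73
tcp_pos: [0.3915, -0.3457, 0.0401]
ee_rot: [[0.913, -0.408, -0.007], [-0.408, -0.913, 0.004], [-0.008, -0.001, -1.0]]
wrist_force: [-0.1, 0.8, -0.8]
gripper_width: 0.578
gripper_force: 0.0
```

>>> move_arm(
  targets="0 0 -1 0;0 0 -0.6 0;0 0 0 0;0 0 0 0",
)

```text
time_s: 16.07
tcp_pos: [0.3947, -0.3477, 0.0047]
ee_rot: [[0.913, -0.407, 0.001], [-0.407, -0.913, -0.001], [0.001, 0.0, -1.0]]
wrist_force: [0.2, -0.3, 1.3]
gripper_width: 0.574
gripper_force: 0.0
```

>>> move_arm(
  targets="0 0 0 0;0 0 0 0;0 0 0 0;0 0 0 0;0 0 0 0;0 0 0 0;0 0 0 0",
  gripper=5,
)

```text
time_s: 16.65
tcp_pos: [0.3939, -0.3475, 0.0041]
ee_rot: [[0.913, -0.407, 0.001], [-0.407, -0.913, -0.0], [0.001, 0.0, -1.0]]
wrist_force: [-1.4, 0.7, 4.1]
gripper_width: 0.234
gripper_force: 30.0
```

>>> move_arm(
  targets="0 0 0.6 0;0 0 1 0;0 0 1 0;0 0 1 0;0 0 1 0;0 0 1 0;0 0 1 0;0 0 0.6 0;0.47 1 0 0;0.47 1 0 0",
)

```text
time_s: 17.48
tcp_pos: [0.4174, -0.2974, 0.1845]
ee_rot: [[0.912, -0.41, 0.002], [-0.41, -0.912, -0.0], [0.002, -0.001, -1.0]]
wrist_force: [1.0, 0.2, -1.2]
gripper_width: 0.233
gripper_force: 30.0
```

>>> move_arm(
  targets="0.47 1 0 0;0.47 1 0 0;0.47 1 0 0;0.47 1 0 0;0.47 1 0 0;0.47 1 0 0;0.47 1 0 0;0.47 1 0 0;0.47 1 0 0;0.47 1 0 0",
)

```text
time_s: 18.32
tcp_pos: [0.5347, -0.0459, 0.1832]
ee_rot: [[0.913, -0.408, -0.001], [-0.408, -0.913, 0.0], [-0.001, 0.0, -1.0]]
wrist_force: [0.9, -0.7, -0.7]
gripper_width: 0.235
gripper_force: 30.0
```

>>> move_arm(
  targets="0.47 1 0 0;0.47 1 0 0;0.47 1 0 0;0.47 1 0 0;0.47 1 -0.6 0;0 0 -1 0;0 0 -1 0;0 0 -1 0;0 0 0 0;0 0 0 0",
)

```text
time_s: 19.15
tcp_pos: [0.5925, 0.0773, 0.0923]
ee_rot: [[0.913, -0.407, -0.004], [-0.407, -0.913, -0.002], [-0.003, 0.003, -1.0]]
wrist_force: [0.7, 0.6, -0.1]
gripper_width: 0.238
gripper_force: 30.0
```

>>> move_arm(
  targets="0 0 0 0;0 0 0 0;0 0 0 0",
  gripper=45,
)

```text
time_s: 19.4
tcp_pos: [0.5946, 0.078, 0.0956]
ee_rot: [[0.913, -0.408, 0.004], [-0.408, -0.913, 0.001], [0.003, -0.003, -1.0]]
wrist_force: [0.1, 0.7, -0.2]
gripper_width: 0.382
gripper_force: 0.0
```

>>> move_arm(
  targets="0 0 1 0;0 0 1 0;0 0 1 0;0 0 1 0;-0.9 0.3 1 0;-0.9 0.3 1 0;-0.9 0.3 0 0;-0.9 0.3 0 0;-0.9 0 0 0;-0.9 0 0 0",
  gripper=60,
)

```text
time_s: 20.23
tcp_pos: [0.4576, 0.1079, 0.245]
ee_rot: [[0.913, -0.407, 0.003], [-0.407, -0.913, 0.002], [0.002, -0.003, -1.0]]
wrist_force: [-0.6, -0.3, 0.3]
gripper_width: 0.688
gripper_force: 0.0
```

```bash
python3 -c "
from h import *
t,s=studs();print(sense()['tcp_pos'])
a=cv2.resize(t['image'][155:225,170:270],None,fx=8,fy=8,interpolation=cv2.INTER_CUBIC)
cv2.imwrite('pics/drop3.png',a)"
```

```text
top [407.2 200.3] [ 0.54   -0.4425  0.009 ]
[0.45607638 0.10739874 0.24537048]
```

View pics/drop3.png

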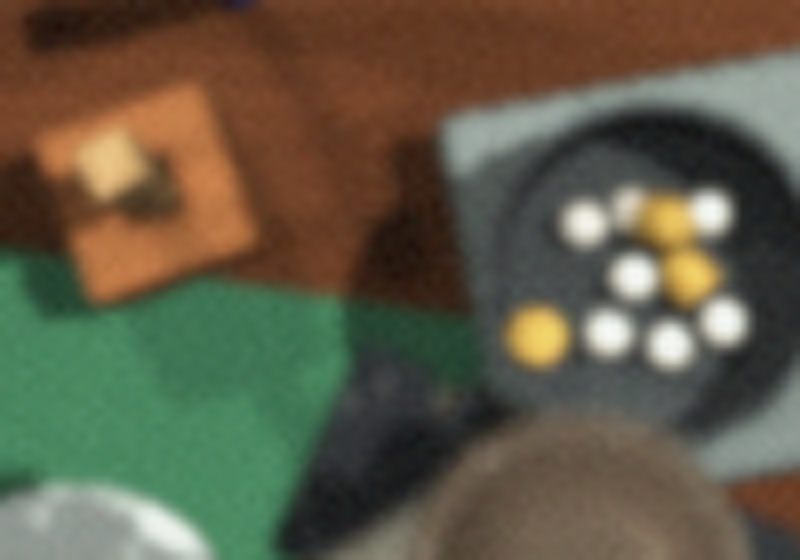

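The picture shows two studs near (668,220) and (690,277) and one at (538,335), all in the bowl with 7 beads. The stick handle top is at (112,165), with the block at about 18° yaw. Next I'll grasp the stick.

>>> move_arm(
  targets="0.76 0.92 0 1;0.76 0.92 0 1;0.76 0.92 0 1;0.76 0.92 0 1;0.76 0.92 0 1;0.76 0.92 0 1;0.76 0.92 0 1;0.76 0.92 0 1;0 0 0 0.4;0 0 0 0",
)

```text
time_s: 21.17
tcp_pos: [0.6117, 0.2928, 0.2427]
ee_rot: [[0.951, 0.309, -0.0], [0.309, -0.951, -0.0], [-0.0, 0.0, -1.0]]
wrist_force: [0.7, -0.9, 1.5]
gripper_width: 0.692
gripper_force: 0.0
```

```bash
python3 -c "
from h import *
x=sense();print(x['tcp_pos'],x['joints'],np.degrees(np.arctan2(x['ee_rot'][1,1],x['ee_rot'][0,1])))
t,s=capture('top'),capture('scene')
a=cv2.resize(t['image'][150:225,150:225],None,fx=5,fy=5,interpolation=cv2.INTER_CUBIC)
b=cv2.resize(s['image'][170:245,230:305],None,fx=5,fy=5,interpolation=cv2.INTER_CUBIC)
cv2.imwrite('pics/stick.png',np.hstack([a,b]))"
```

```text
[0.61172135 0.29279828 0.24273604] [ 3.92089292e+01  2.66799883e+01  1.06932899e+01  5.07980219e-03
 -7.40231751e+01  6.87899852e+01] -71.99968641748636
```

View pics/stick.png

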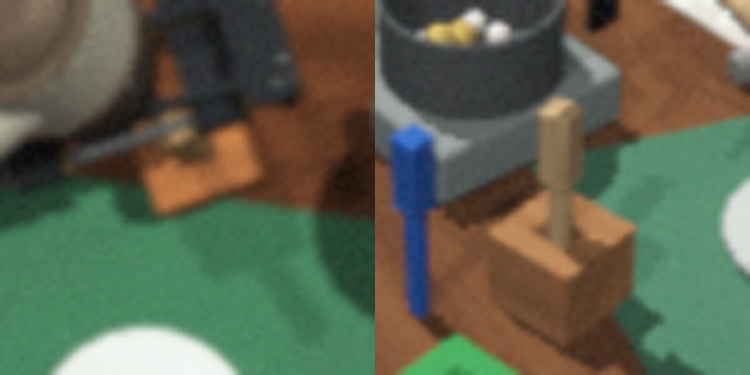

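>>> move_arm(
  targets="-0.15 -0.07 -1 0;0 0 -1 0;0 0 -1 0;0 0 -1 0;0 0 -1 0;0 0 -0.07 0;0 0 0 0;0 0 0 0",
)

```text
time_s: 21.93
tcp_pos: [0.6078, 0.2901, 0.1191]
ee_rot: [[0.951, 0.308, 0.003], [0.308, -0.951, 0.001], [0.003, -0.0, -1.0]]
wrist_force: [-0.1, 0.2, -0.3]
gripper_width: 0.691
gripper_force: 0.0
```

>>> move_arm(
  targets="0 0 0 0;0 0 0 0;0 0 0 0;0 0 0 0;0 0 0 0;0 0 0 0;0 0 0 0;0 0 0 0;0 0 0 0",
  gripper=5,
)

```text
time_s: 22.68
tcp_pos: [0.6067, 0.29, 0.1168]
ee_rot: [[0.951, 0.308, -0.0], [0.308, -0.951, -0.0], [-0.0, 0.0, -1.0]]
wrist_force: [-0.7, 0.8, -0.0]
gripper_width: 0.252
gripper_force: 30.0
```

>>> move_arm(
  targets="0 0 0.4 0;0 0 0.8 0;0 0 1 0;0 0 1 0;0 0 1 0;0 0 0.8 0;0 0 0 0;0 0 0 0",
)

```text
time_s: 23.35
tcp_pos: [0.6071, 0.2903, 0.2437]
ee_rot: [[0.951, 0.308, 0.003], [0.308, -0.951, 0.002], [0.003, -0.002, -1.0]]
wrist_force: [-0.1, -0.2, -2.3]
gripper_width: 0.25
gripper_force: 30.0
```

```bash
python3 -c "
from h import *
x=sense();print(x['tcp_pos'],x['gripper_force'],x['moment'])
s=capture('scene')
b=cv2.resize(s['image'][120:240,200:320],None,fx=4,fy=4,interpolation=cv2.INTER_CUBIC)
cv2.imwrite('pics/lift.png',b)
p=x['tcp_pos']+[0,0,-.107];print('foot proj crop',(np.array(proj(s,p))-[200,120]+.5)*4,'handle bottom',(np.array(proj(s,p+[0,0,.09]))-[200,120]+.5)*4)"
```

```text
[0.60706692 0.29033875 0.24368801] 29.99847389291972 [-0.08265985  0.09271842  0.02043415]
foot proj crop [269.53655779 308.87458702] handle bottom [270.86734252 216.59182414]
```

View pics/lift.png

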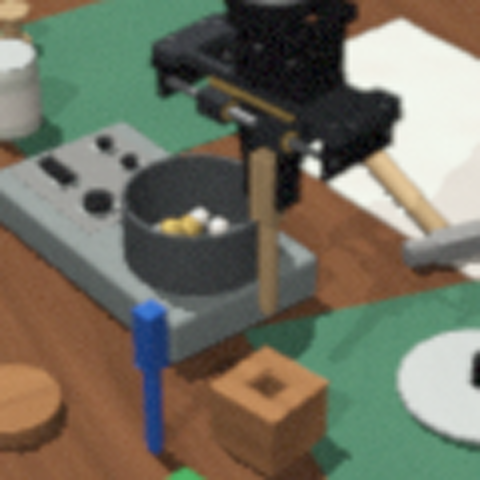

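The stick hangs straight, with its foot at (269,311), as predicted. The empty hole shows at (270,383). On to the bowl.

>>> move_arm(
  targets="-0.16 -0.9 0 0;-0.16 -0.95 0 0;-0.16 -0.95 0 0;-0.16 -0.95 0 0;-0.16 -0.95 0 0;-0.16 -0.95 0 0;-0.17 -0.87 0 0;0 0 0 0;0 0 0 0",
)

```text
time_s: 24.15
tcp_pos: [0.5777, 0.1258, 0.2405]
ee_rot: [[0.952, 0.306, -0.002], [0.306, -0.952, -0.001], [-0.003, 0.0, -1.0]]
wrist_force: [-0.2, -0.8, -0.8]
gripper_width: 0.248
gripper_force: 30.0
```

>>> move_arm(
  targets="0 0 -0.4 0;0 0 -0.4 0;0 0 -0.4 0;0 0 -0.4 0;0 0 -0.3 0;0 0 -0.3 0;0 0 -0.3 0;0 0 -0.2 0;0 0 -0.2 0;0 0 0 0",
)

```text
time_s: 24.98
tcp_pos: [0.5779, 0.1268, 0.1682]
ee_rot: [[0.951, 0.308, -0.002], [0.308, -0.951, -0.001], [-0.002, 0.0, -1.0]]
wrist_force: [-0.1, 0.2, -0.4]
gripper_width: 0.252
gripper_force: 30.0
```

```bash
python3 -c "
from h import *
x=sense();print(x['tcp_pos'],x['gripper_force'],x['moment'],x['wrist_force'])
s=capture('scene');import pickle;L=pickle.load(open('scene0.pkl','rb'))
print('hole',onplane(s,267.1,215.2,.06))"
```

```text
[0.57794704 0.12683059 0.16817557] 29.998433352448046 [-0.05469784 -0.01999658  0.01947581] [-0.10573651  0.15492718 -0.38923641]
hole [0.6060163  0.29173387 0.06      ]
```

>>> move_arm(
  targets="0 0 0 0;0 -0.28 0 0;0 -0.28 0 0;0 -0.28 0 0;0 -0.28 0 0;0 -0.28 0 0;0 -0.28 0 0;0 -0.28 0 0;0 -0.28 0 0;0 -0.28 0 0",
)

```text
time_s: 25.87
tcp_pos: [0.5786, 0.0633, 0.1694]
ee_rot: [[0.951, 0.308, 0.0], [0.308, -0.951, 0.0], [0.001, -0.0, -1.0]]
wrist_force: [0.4, 0.1, -0.2]
gripper_width: 0.251
gripper_force: 30.0
```

>>> move_arm(
  targets="0 -0.28 0 0;0 -0.1 0 0;0 0 0 0;0 0 0 0",
)

```text
time_s: 26.2
tcp_pos: [0.5784, 0.0542, 0.1692]
ee_rot: [[0.951, 0.308, -0.0], [0.308, -0.951, -0.0], [-0.0, 0.0, -1.0]]
wrist_force: [0.3, 0.3, -2.0]
gripper_width: 0.249
gripper_force: 30.0
```

```bash
python3 -c "
from h import *
x=sense();print(x['tcp_pos'],x['gripper_force'],x['moment'],x['wrist_force'])
t,s=capture('top'),capture('scene')
a=cv2.resize(t['image'][150:230,210:290],None,fx=5,fy=5,interpolation=cv2.INTER_CUBIC)
b=cv2.resize(s['image'][135:215,220:300],None,fx=5,fy=5,interpolation=cv2.INTER_CUBIC)
cv2.imwrite('pics/sw.png',np.hstack([a,b]))"
```

```text
[0.57835159 0.05419887 0.16922744] 29.998465022072196 [-0.04257956 -0.01184233  0.01267197] [ 0.25689125  0.3245772  -2.04151423]
```

View pics/sw.png

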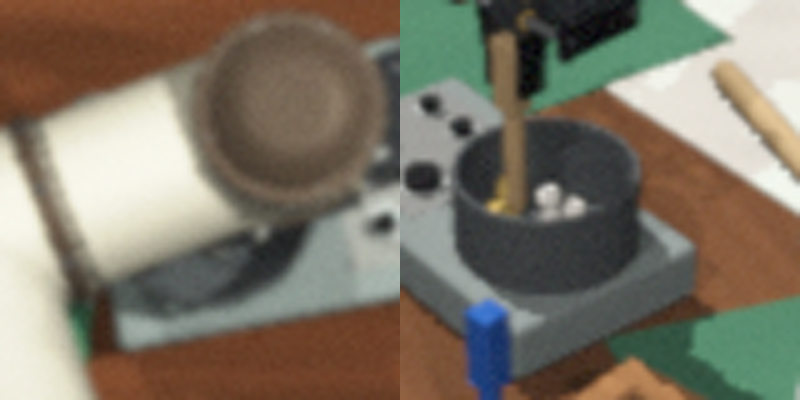

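The picture shows the stick upright in the right part of the bowl, with beads and studs around it and all inside. Sweeping back and forth.

>>> move_arm(
  targets="0 0.28 0 0;0 0.28 0 0;0 0.28 0 0;0 0.28 0 0;0 0.28 0 0;0 0.28 0 0;0 0.28 0 0;0 0.28 0 0;0 0.28 0 0;0 0 0 0",
)

```text
time_s: 27.13
tcp_pos: [0.5786, 0.1188, 0.1693]
ee_rot: [[0.951, 0.309, 0.0], [0.309, -0.951, 0.0], [0.0, -0.0, -1.0]]
wrist_force: [0.3, 0.2, -0.0]
gripper_width: 0.25
gripper_force: 30.0
```

>>> move_arm(
  targets="0 0.15 0 0;0 0 0 0;0 -0.28 0 0;0 -0.28 0 0;0 -0.28 0 0;0 -0.28 0 0;0 -0.28 0 0;0 -0.28 0 0;0 -0.28 0 0;0 -0.28 0 0",
)

```text
time_s: 27.97
tcp_pos: [0.5784, 0.0643, 0.1693]
ee_rot: [[0.951, 0.308, 0.0], [0.308, -0.951, 0.0], [0.0, -0.0, -1.0]]
wrist_force: [0.6, 0.2, 0.1]
gripper_width: 0.246
gripper_force: 30.0
```

>>> move_arm(
  targets="0 -0.28 0 0;0 -0.2 0 0;0 0 0 0;0 0 0 0",
)

```text
time_s: 28.3
tcp_pos: [0.5787, 0.0534, 0.1694]
ee_rot: [[0.951, 0.308, 0.001], [0.308, -0.951, 0.001], [0.001, -0.0, -1.0]]
wrist_force: [0.0, 1.0, -0.1]
gripper_width: 0.253
gripper_force: 30.0
```

>>> move_arm(
  targets="0 0.28 0 0;0 0.28 0 0;0 0.28 0 0;0 0.28 0 0;0 0.28 0 0;0 0.28 0 0;0 0.28 0 0;0 0.28 0 0;0 0.28 0 0;0 0 0 0",
)

```text
time_s: 29.13
tcp_pos: [0.5786, 0.1175, 0.1693]
ee_rot: [[0.951, 0.309, 0.0], [0.309, -0.951, 0.0], [0.0, -0.0, -1.0]]
wrist_force: [0.1, -0.2, -0.6]
gripper_width: 0.249
gripper_force: 30.0
```

>>> move_arm(
  targets="0 -0.28 0 0;0 -0.28 0 0;0 -0.28 0 0;0 -0.28 0 0;0 -0.28 0 0;0 -0.28 0 0;0 -0.28 0 0;0 -0.28 0 0;0 -0.28 0 0;0 0 0 0",
)

```text
time_s: 29.97
tcp_pos: [0.5789, 0.0531, 0.1695]
ee_rot: [[0.952, 0.307, 0.002], [0.307, -0.952, 0.002], [0.002, -0.002, -1.0]]
wrist_force: [0.5, 2.4, 0.4]
gripper_width: 0.253
gripper_force: 30.0
```

>>> move_arm(
  targets="0 0.28 0 0;0 0.28 0 0;0 0.28 0 0;0 0.28 0 0;0 0 0 0",
)

```text
time_s: 30.38
tcp_pos: [0.5785, 0.0829, 0.1692]
ee_rot: [[0.951, 0.31, -0.0], [0.31, -0.951, -0.0], [-0.0, 0.0, -1.0]]
wrist_force: [0.2, -0.5, -0.4]
gripper_width: 0.249
gripper_force: 30.0
```

>>> move_arm(
  targets="0 0 0.4 0;0 0 0.6 0;0 0 1 0;0 0 1 0;0.13 0.9 0 0;0.13 0.9 0 0;0.13 1 0 0;0.13 1 0 0;0.13 1 0 0;0.13 1 0 0",
)

```text
time_s: 31.22
tcp_pos: [0.598, 0.2272, 0.2453]
ee_rot: [[0.951, 0.308, 0.001], [0.308, -0.951, 0.0], [0.001, 0.0, -1.0]]
wrist_force: [0.8, 0.2, -0.1]
gripper_width: 0.253
gripper_force: 30.0
```

>>> move_arm(
  targets="0.13 1 0 0;0.13 1 0 0;0.1 0.5 0 0;0 0 0 0;0 0 0 0",
)

```text
time_s: 31.63
tcp_pos: [0.6068, 0.2888, 0.2443]
ee_rot: [[0.951, 0.309, -0.0], [0.309, -0.951, -0.001], [-0.001, 0.0, -1.0]]
wrist_force: [-0.3, -0.8, -1.2]
gripper_width: 0.251
gripper_force: 30.0
```

```bash
python3 -c "
from h import *
x=sense();print(x['tcp_pos'],x['gripper_force'],x['moment'])
s=capture('scene');t=capture('top')
b=cv2.resize(s['image'][150:250,210:310],None,fx=4,fy=4,interpolation=cv2.INTER_CUBIC)
a=cv2.resize(t['image'][140:240,200:300],None,fx=4,fy=4,interpolation=cv2.INTER_CUBIC)
cv2.imwrite('pics/lift2.png',np.hstack([a,b]))
p=x['tcp_pos']+[0,0,-.107];print('foot proj crop',(np.array(proj(s,p))-[210,150]+.5)*4+[400,0],'handle bottom',(np.array(proj(s,p+[0,0,.09]))-[210,150]+.5)*4+[400,0])"
```

```text
[0.60683062 0.28883072 0.24429708] 29.998350189998746 [-0.08363448 -0.03716964  0.01844523]
foot proj crop [628.90307091 187.17612428] handle bottom [630.20840506  94.88268451]
```

View pics/lift2.png

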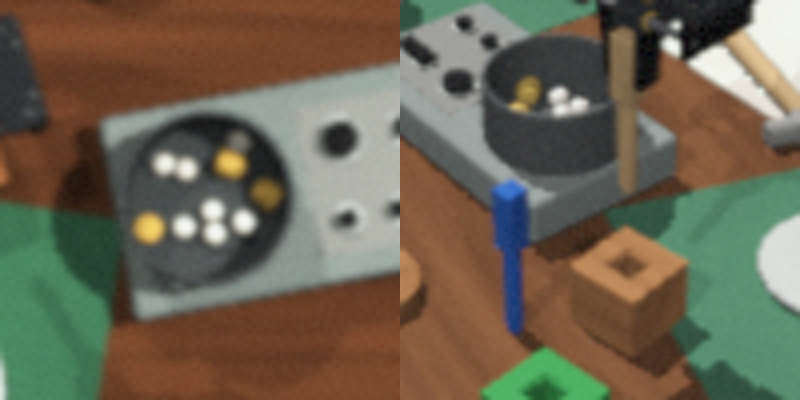

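The top view shows all 7 beads (one in shadow at (237,140)) and 3 studs in the bowl. The stick is still straight in the grip. Inserting it into the block.

>>> move_arm(
  targets="0 0.05 -0.6 0;0 0 -0.6 0;0 0 -0.6 0;0 0 -0.5 0;0 0 -0.5 0;0 0 -0.5 0;0 0 -0.5 0;0 0 -0.5 0;0 0 -0.4 0;0 0 0 0",
)

```text
time_s: 32.57
tcp_pos: [0.6058, 0.2881, 0.1246]
ee_rot: [[0.952, 0.307, -0.004], [0.307, -0.952, -0.002], [-0.005, 0.001, -1.0]]
wrist_force: [-0.1, 1.0, -0.7]
gripper_width: 0.245
gripper_force: 30.0
```

>>> move_arm(
  targets="0 0 -0.3 0;0 0 0 0;0 0 0 0",
)

```text
time_s: 32.82
tcp_pos: [0.6071, 0.2898, 0.1196]
ee_rot: [[0.951, 0.308, 0.0], [0.308, -0.951, 0.0], [0.0, 0.0, -1.0]]
wrist_force: [0.5, 0.1, -0.1]
gripper_width: 0.251
gripper_force: 30.0
```

>>> move_arm(
  targets="0 0 -0.1 0;0 0 0 0;0 0 0 0",
)

```text
time_s: 33.07
tcp_pos: [0.607, 0.2901, 0.1171]
ee_rot: [[0.951, 0.308, 0.0], [0.308, -0.951, 0.0], [0.0, -0.0, -1.0]]
wrist_force: [-0.8, 0.1, -0.1]
gripper_width: 0.25
gripper_force: 30.0
```

>>> move_arm(
  targets="0 0 0 0;0 0 0 0;0 0 0 0;0 0 0 0;0 0 0.5 0;0 0 1 0;0 0 1 0;0 0 1 0;0 0 1 0;0 0 0.6 0",
  gripper=60,
)

```text
time_s: 33.9
tcp_pos: [0.6079, 0.2903, 0.248]
ee_rot: [[0.951, 0.308, 0.004], [0.308, -0.951, 0.002], [0.005, -0.001, -1.0]]
wrist_force: [1.1, 0.2, 1.4]
gripper_width: 0.686
gripper_force: 0.0
```

>>> move_arm(
  targets="-1 0 0 0;-1 0 0 0;-1 0 0 0;-1 0 0 0;-1 0 0 0;-1 0.6 0 0;0 0 0 0",
)

```text
time_s: 34.48
tcp_pos: [0.4539, 0.3058, 0.2452]
ee_rot: [[0.95, 0.311, -0.0], [0.311, -0.95, 0.002], [0.0, -0.001, -1.0]]
wrist_force: [-0.6, -0.2, -0.2]
gripper_width: 0.688
gripper_force: 0.0
```

```bash
python3 -c "
from h import *
x=sense();print(x['tcp_pos'])
s=capture('scene');t=capture('top')
b=cv2.resize(s['image'][160:260,230:350],None,fx=4,fy=4,interpolation=cv2.INTER_CUBIC)
cv2.imwrite('pics/lid.png',b)
for c,n in((s,'scene'),(t,'top')):
  for p in blobs(c['image'],(0,0,140),(180,50,255),300,2500):
    q=onplane(c,*p,.013)
    if .3<q[0]<.5 and .2<q[1]<.45: print(n,p,q)
p=onplane(s,0,0,.013)
for q in [(.415,.33,.041),(.415,.33,.013)]: print('knob exp crop',(np.array(proj(s,q))-[230,160]+.5)*4)
"
```

```text
[0.45389029 0.30583921 0.24520654]
scene [331.92051557 214.16541353] [0.37608718 0.34273239 0.013     ]
knob exp crop [366.84125962 198.65862351]
knob exp crop [364.12813902 223.69070725]
```

View pics/lid.png

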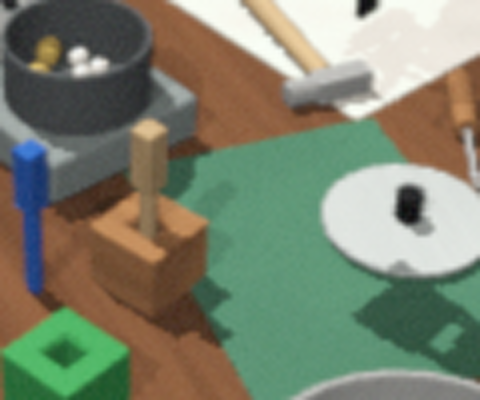

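The stick stands in its block (handle top at (149,130)). The lid has been knocked, with its knob now at crop (410,205). I'll move aside to measure it from both views.

>>> move_arm(
  targets="0.6 -1 0 0;0.6 -1 0 0;0.6 -1 0 0;0.6 -1 0 0;0.6 -1 0 0;0.6 -1 0 0;0 0 0 0",
)

```text
time_s: 35.17
tcp_pos: [0.5495, 0.1509, 0.2438]
ee_rot: [[0.953, 0.303, -0.0], [0.303, -0.953, -0.001], [-0.0, 0.001, -1.0]]
wrist_force: [-0.1, 0.9, -0.1]
gripper_width: 0.691
gripper_force: 0.0
```

```bash
python3 -c "
from h import *
x=sense();print(x['tcp_pos'])
s=capture('scene');t=capture('top');R={}
for c,n in((s,'scene'),(t,'top')):
  for p in blobs(c['image'],(0,0,140),(180,50,255),300,2500):
    q=onplane(c,*p,.013)
    if .3<q[0]<.5 and .2<q[1]<.45: print(n,p,q)
  m=cv2.inRange(c['image'],(0,0,0),(55,55,55))
  k,_,st,ce=cv2.connectedComponentsWithStats(m)
  for i in range(1,k):
    q=onplane(c,*ce[i],.027)
    if 10<st[i,4]<120 and .33<q[0]<.43 and .29<q[1]<.4: print(n,'knob',ce[i],st[i],q);R[n]=px2ray(c,*ce[i])
if len(R)==2: print(tri(list(R.values())))
"
```

```text
[0.54946395 0.15093066 0.24383073]
scene [331.84142395 214.17475728] [0.37636025 0.3426464  0.013     ]
scene knob [332. 211.] [330 207   5   9  41] [0.37688067 0.34196753 0.027     ]
```

```bash
python3 -c "
from h import *
t=capture('top')
cv2.imwrite('pics/top5.png',cv2.resize(t['image'][200:300,130:270],None,fx=4,fy=4,interpolation=cv2.INTER_CUBIC))
for q in [(.375,.341,.041),(.375,.341,.013)]: print(proj(t,q),(np.array(proj(t,q))-[130,200]+.5)*4)
"
```

```text
(np.float64(172.7346680829857), np.float64(249.98501017687454)) [172.93867233 201.94004071]
(np.float64(174.2633420747779), np.float64(249.35198287563435)) [179.0533683 199.4079315]
```

View pics/top5.png

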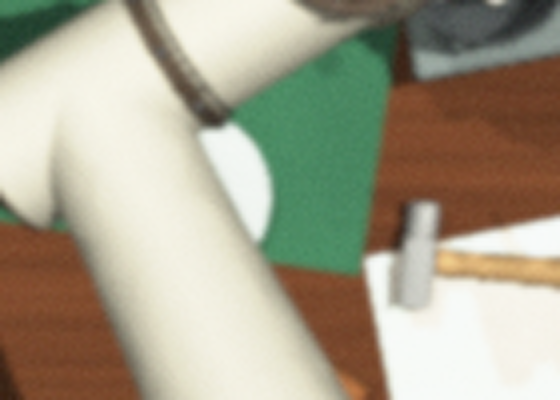

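The elbow still covers the lid in the top view, with only its right edge visible at (272,190). Moving further right.

>>> move_arm(
  targets="-0.2 -1 0 0;-0.2 -1 0 0;-0.2 -1 0 0;-0.2 -1 0 0;-0.2 -1 0 0;-0.2 -1 0 0;-0.2 -1 0 0;-0.2 -1 0 0;-0.2 -1 0 0;-0.2 -1 0 0",
)

```text
time_s: 36.15
tcp_pos: [0.4968, -0.0952, 0.2445]
ee_rot: [[0.951, 0.31, 0.001], [0.31, -0.951, 0.0], [0.001, 0.0, -1.0]]
wrist_force: [0.0, -0.4, -0.9]
gripper_width: 0.687
gripper_force: 0.0
```

```bash
python3 -c "
from h import *
x=sense();print(x['tcp_pos'])
s=capture('scene');t=capture('top');R={}
for c,n in((s,'scene'),(t,'top')):
  for p in blobs(c['image'],(0,0,140),(180,50,255),300,2500):
    q=onplane(c,*p,.013)
    if .3<q[0]<.5 and .2<q[1]<.45: print(n,p,q)
  m=cv2.inRange(c['image'],(0,0,0),(60,60,60))
  k,_,st,ce=cv2.connectedComponentsWithStats(m)
  for i in range(1,k):
    q=onplane(c,*ce[i],.027)
    if 10<st[i,4]<120 and .33<q[0]<.43 and .29<q[1]<.4: print(n,'knob',ce[i],st[i],q);R[n]=px2ray(c,*ce[i])
if len(R)==2: print(tri(list(R.values())))
"
```

```text
[ 0.49680839 -0.09515943  0.24454251]
scene [331.93453725 214.12076749] [0.37590237 0.34255599 0.013     ]
scene knob [331.90243902 210.95121951] [329 207   6   9  41] [0.37702398 0.34159257 0.027     ]
top [175.98680556 250.46041667] [0.37133912 0.33522287 0.013     ]
top knob [173.86111111 249.38888889] [171 247   7   6  36] [0.37590576 0.33984639 0.027     ]
(array([0.3757923 , 0.34012082, 0.02545649]), [np.float64(2.426835502665503e-08), np.float64(2.4268355139202536e-08)])
```

>>> move_arm(
  targets="-0.28 1 0 0;-0.28 1 0 0;-0.28 1 0 0;-0.28 1 0 0;-0.28 1 0 0;-0.28 1 0 0;-0.28 1 0 0;-0.28 1 0 0;-0.28 1 0 0;-0.28 1 0 0",
)

```text
time_s: 37.08
tcp_pos: [0.4261, 0.1574, 0.2446]
ee_rot: [[0.951, 0.31, 0.001], [0.31, -0.951, 0.001], [0.001, -0.0, -1.0]]
wrist_force: [0.4, 0.0, 0.4]
gripper_width: 0.688
gripper_force: 0.0
```

>>> move_arm(
  targets="-0.28 1 0 0;-0.28 1 0 0;-0.28 1 0 0;-0.28 1 0 0;-0.28 1 0 0;-0.28 1 0 0;-0.28 1 0 0;-0.08 0.4 0 0;0 0 0 0;0 0 0 0",
)

```text
time_s: 37.92
tcp_pos: [0.3752, 0.3406, 0.2441]
ee_rot: [[0.951, 0.31, -0.0], [0.31, -0.951, -0.001], [-0.001, 0.0, -1.0]]
wrist_force: [-0.7, -0.2, -0.5]
gripper_width: 0.69
gripper_force: 0.0
```

```bash
python3 -c "
from h import *
x=sense();print(x['tcp_pos'])
s=capture('scene')
print(blobs(s['image'],(0,0,140),(180,50,255),300,2500))"
```

```text
[0.37521759 0.34061319 0.24405987]
[array([407.21092437,  37.64285714]), array([492.16624685,  22.05961377]), array([362.02259887,  64.07768362]), array([380.22019868, 114.08774834]), array([199.54716981, 140.61949686]), array([221.23631124, 170.27809798]), array([331.85575888, 214.1883746 ]), array([338.80397282, 302.02509148])]
```

Lid unmoved; descend and grip.

>>> move_arm(
  targets="0 0 -1 0;0 0 -1 0;0 0 -1 0;0 0 -1 0;0 0 -1 0;0 0 -1 0;0 0 -1 0;0 0 -1 0;0 0 -0.6 0;0 0 -0.4 0",
)

```text
time_s: 38.8
tcp_pos: [0.3757, 0.3381, 0.0177]
ee_rot: [[0.952, 0.307, -0.002], [0.307, -0.952, -0.003], [-0.002, 0.002, -1.0]]
wrist_force: [0.5, -0.3, 0.1]
gripper_width: 0.689
gripper_force: 0.0
```

>>> move_arm(
  targets="0 0 0 0;0 0 0 0",
)

```text
time_s: 38.97
tcp_pos: [0.3764, 0.3397, 0.0196]
ee_rot: [[0.951, 0.308, 0.0], [0.308, -0.951, -0.0], [0.0, 0.0, -1.0]]
wrist_force: [0.2, 0.3, -0.2]
gripper_width: 0.694
gripper_force: 0.0
```

>>> move_arm(
  targets="0 0 0 0;0 0 0 0;0 0 0 0;0 0 0 0;0 0 0 0;0 0 0 0;0 0 0 0;0 0 0 0;0 0 0 0",
  gripper=5,
)

```text
time_s: 39.72
tcp_pos: [0.3759, 0.3398, 0.0196]
ee_rot: [[0.951, 0.308, -0.0], [0.308, -0.951, -0.0], [-0.0, 0.0, -1.0]]
wrist_force: [0.1, -2.0, 4.7]
gripper_width: 0.29
gripper_force: 30.2
```

>>> move_arm(
  targets="0 0 0.4 0;0 0 0.8 0;0 0 1 0;0 0 1 0;0 0 1 0;0 0 1 0;0 0 1 0;0 0 1 0;0 0 0.8 0;0 0 0 0",
)

```text
time_s: 40.55
tcp_pos: [0.3775, 0.3419, 0.2242]
ee_rot: [[0.951, 0.309, 0.006], [0.309, -0.951, 0.008], [0.008, -0.006, -1.0]]
wrist_force: [0.3, 0.2, 0.1]
gripper_width: 0.287
gripper_force: 30.2
```

>>> move_arm(
  targets="0.4 -0.5 0 0;0.7 -0.9 0 0;0.7 -0.9 0 0;0.7 -0.9 0 0;0.7 -0.9 0 0;0.7 -0.9 0 0;0.7 -0.9 0 0;0.7 -0.9 0 0;0.7 -0.9 0 0;0.7 -0.9 0 0",
)

```text
time_s: 41.38
tcp_pos: [0.5433, 0.1236, 0.218]
ee_rot: [[0.951, 0.308, -0.002], [0.308, -0.951, -0.0], [-0.002, -0.0, -1.0]]
wrist_force: [-0.3, 1.7, -1.3]
gripper_width: 0.291
gripper_force: 30.2
```

>>> move_arm(
  targets="0.7 -0.9 0 0;0.35 -0.7 0 0;0 0 0 0;0 0 0 0;0 0 0 0",
)

```text
time_s: 41.8
tcp_pos: [0.5689, 0.0851, 0.2183]
ee_rot: [[0.951, 0.308, -0.002], [0.308, -0.951, -0.0], [-0.002, -0.001, -1.0]]
wrist_force: [0.6, 0.9, -1.2]
gripper_width: 0.286
gripper_force: 30.2
```

```bash
python3 -c "
from h import *
x=sense();print(x['tcp_pos'],x['gripper_force'],x['wrist_force'],x['moment'])
s=capture('scene')
b=cv2.resize(s['image'][100:225,200:330],None,fx=4,fy=4,interpolation=cv2.INTER_CUBIC)
cv2.imwrite('pics/overbowl.png',b)
p=x['tcp_pos']-[0,0,.0196]
th=np.linspace(0,2*np.pi,5)
for a in th[:4]: print((np.array(proj(s,p+[.074*np.cos(a),.074*np.sin(a),.013]))-[200,100]+.5)*4)
"
```

```text
[0.56894186 0.08508015 0.21834434] 30.18284029327333 [ 0.55110124  0.9239537  -1.21959506] [-0.01918044 -0.06161482  0.02521886]
[118.4966163  201.43644782]
[235.43365384 220.67751721]
[270.47779412 160.47072488]
[158.89045895 143.21308111]
```

View pics/overbowl.png

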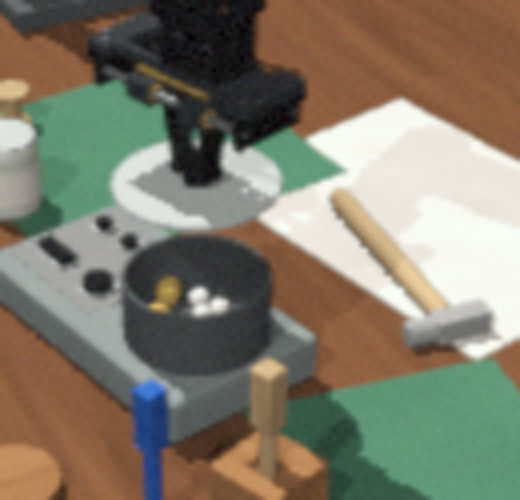

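The lid is held level at (197,184), as predicted, above the rim centred near (198,275). Lowering.

>>> move_arm(
  targets="0.04 0 -0.5 0;0 0 -0.6 0;0 0 -0.6 0;0 0 -0.5 0;0 0 -0.4 0;0 0 -0.3 0;0 0 -0.3 0;0 0 -0.2 0;0 0 0 0;0 0 0 0",
)

```text
time_s: 42.68
tcp_pos: [0.5709, 0.0851, 0.1344]
ee_rot: [[0.951, 0.308, 0.0], [0.308, -0.951, -0.0], [0.0, 0.0, -1.0]]
wrist_force: [0.8, -0.2, -1.1]
gripper_width: 0.292
gripper_force: 30.2
```

>>> move_arm(
  targets="0 0 -0.1 0;0 0 -0.1 0;0 0 -0.06 0;0 0 0 0;0 0 0 0",
)

```text
time_s: 43.1
tcp_pos: [0.5707, 0.0849, 0.1278]
ee_rot: [[0.951, 0.308, -0.0], [0.308, -0.951, -0.0], [-0.0, 0.0, -1.0]]
wrist_force: [-0.8, -0.1, -2.0]
gripper_width: 0.289
gripper_force: 30.2
```

>>> move_arm(
  targets="0 0 -0.06 0;0 0 0 0;0 0 0 0",
)

```text
time_s: 43.35
tcp_pos: [0.571, 0.0851, 0.1266]
ee_rot: [[0.951, 0.308, 0.001], [0.308, -0.951, 0.0], [0.001, 0.0, -1.0]]
wrist_force: [0.6, 0.3, 0.9]
gripper_width: 0.284
gripper_force: 30.2
```

>>> move_arm(
  targets="0 0 0 0;0 0 0 0;0 0 0 0;0 0 0 0;0 0 0.4 0;0 0 1 0;0 0 1 0;0 0 1 0;0 0 0.6 0;0 0 0 0",
  gripper=60,
)

```text
time_s: 44.18
tcp_pos: [0.573, 0.0855, 0.2316]
ee_rot: [[0.951, 0.309, 0.009], [0.309, -0.951, 0.002], [0.01, 0.0, -1.0]]
wrist_force: [0.5, 0.9, -0.3]
gripper_width: 0.689
gripper_force: 0.0
```

>>> move_arm(
  targets="-0.8 -0.5 0 0;-0.8 -0.5 0 0;-0.8 -0.5 0 0;-0.8 -0.5 0 0;-0.8 -1 0 0;-0.8 -1 0 0;0 -1 0 0;0 -1 0 0;0 -1 0 0;0 0 0 0",
  gripper=0,
)

```text
time_s: 45.02
tcp_pos: [0.4499, -0.0927, 0.2262]
ee_rot: [[0.952, 0.305, -0.001], [0.305, -0.952, -0.001], [-0.001, 0.0, -1.0]]
wrist_force: [-0.3, -0.1, 0.2]
gripper_width: 0.04
gripper_force: 0.0
```

```bash
python3 -c "
from h import *
x=sense();print(x['tcp_pos'])
s=capture('scene');t=capture('top')
b=cv2.resize(s['image'][140:220,195:305],None,fx=4,fy=4,interpolation=cv2.INTER_CUBIC)
a=cv2.resize(t['image'][140:220,225:335],None,fx=4,fy=4,interpolation=cv2.INTER_CUBIC)
cv2.imwrite('pics/lidon.png',np.vstack([a,b]))
for c in(s,t):
  for p in blobs(c['image'],(0,0,140),(180,50,255),300,2500):
    q=onplane(c,*p,.12)
    if .5<q[0]<.65 and .0<q[1]<.2: print(p,q)
"
```

```text
[ 0.44989408 -0.0926878   0.22615749]
[234.8149748  168.60907127] [0.61905553 0.07328929 0.12      ]
```

View pics/lidon.png

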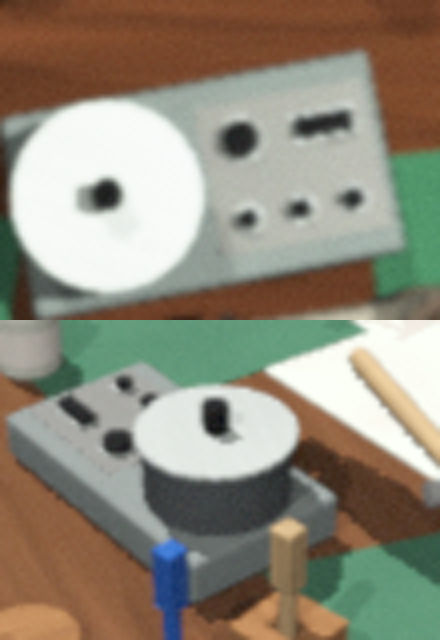

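The lid lies level and centred on the bowl (disc centre at (108,196) in the top part). The keys are at (238,139), (324,123), (246,219), (298,209) and (350,199). I'll refine the key positions and turn the gripper so its body clears the lid.

```bash
python3 -c "
from h import *
x=sense();print(x['tcp_pos'],x['joints'])
t,s=capture('top'),capture('scene')
T=lambda u,v:((u+.5)/4-.5+225,(v+.5)/4-.5+140)
print('lid',onplane(t,*T(108,196),.12))
m=cv2.inRange(t['image'],(0,0,0),(85,85,85));k,_,st,ce=cv2.connectedComponentsWithStats(m)
for i in range(1,k):
  q=onplane(t,*ce[i],.062)
  if 8<st[i,4]<150 and .5<q[0]<.67 and -.14<q[1]<0: print(ce[i],st[i,2:],q)
"
```

```text
[ 0.45026171 -0.0906895   0.22606317] [ 8.96233541e+00  5.52625060e+00 -2.12936569e+01 -1.54216449e-02
 -6.32121945e+01  9.88725539e+01]
lid [0.57049951 0.08458235 0.12      ]
[305.02173913 170.65217391] [13  6 46] [ 0.63384094 -0.08990295  0.062     ]
[284.30612245 174.46938776] [ 8  8 49] [ 0.62116864 -0.02226358  0.062     ]
[299.33333333 191.88888889] [4 3 9] [ 0.5644123  -0.07093573  0.062     ]
```

>>> move_arm(
  targets="0.68 0.26 0 -1;0.68 0.26 0 -1;0.68 0.26 0 -1;0.68 0.26 0 -1;0.68 0.26 0 -1;0.68 0.26 0 -1;0.68 0.26 0 -1;0.68 0.26 0 -1;0.68 0.26 0 -1;0.68 0.26 0 -1",
  gripper=0,
)

```text
time_s: 46.05
tcp_pos: [0.6214, -0.0232, 0.226]
ee_rot: [[0.846, -0.533, -0.001], [-0.533, -0.846, 0.0], [-0.001, 0.0, -1.0]]
wrist_force: [0.3, 0.1, -0.3]
gripper_width: 0.006
gripper_force: 0.0
```

>>> move_arm(
  targets="0 0 0 -1;0 0 0 -1;0 0 0 -1;0 0 0 -1;0 0 0 -1;0 0 0 -1;0 0 0 -1;0 0 0 -1;0 0 0 -1;0 0 0 0",
)

```text
time_s: 46.88
tcp_pos: [0.6206, -0.0237, 0.226]
ee_rot: [[0.224, -0.975, -0.001], [-0.975, -0.224, 0.0], [-0.0, 0.001, -1.0]]
wrist_force: [-0.5, -0.3, -0.9]
gripper_width: 0.004
gripper_force: 0.0
```

>>> move_arm(
  targets="0.04 0 -1 0;0 0 -1 0;0 0 -1 0;0 0 -1 0;0 0 -1 0;0 0 -0.8 0;0 0 -0.3 0;0 0 0 0;0 0 0 0",
)

```text
time_s: 47.63
tcp_pos: [0.6223, -0.0246, 0.0743]
ee_rot: [[0.226, -0.974, 0.001], [-0.974, -0.226, -0.0], [0.001, -0.0, -1.0]]
wrist_force: [0.4, -1.0, 0.4]
gripper_width: 0.008
gripper_force: 0.0
```

>>> move_arm(
  targets="0 0 -0.2 0;0 0 -0.2 0;0 0 -0.2 0;0 0 0 0;0 0 0 0",
)

```text
time_s: 48.05
tcp_pos: [0.6224, -0.0248, 0.0595]
ee_rot: [[0.225, -0.974, 0.002], [-0.974, -0.225, 0.0], [0.0, -0.002, -1.0]]
wrist_force: [-0.2, 1.9, 2.3]
gripper_width: 0.005
gripper_force: 1.3
```

>>> move_arm(
  targets="0 0 -0.1 0;0 0 -0.06 0;0 0 0 0;0 0 0 0",
)

```text
time_s: 48.38
tcp_pos: [0.6225, -0.0248, 0.0564]
ee_rot: [[0.225, -0.974, 0.002], [-0.974, -0.225, 0.0], [0.0, -0.002, -1.0]]
wrist_force: [-1.8, 1.1, 8.8]
gripper_width: 0.008
gripper_force: 4.0
```

Fully pressed (bottomed at 8.8 N). Next is the right-hand small key.

>>> move_arm(
  targets="0 0 0.6 0;0 0 1 0;0 0 0.2 0;-0.5 -0.9 0 0;-0.5 -0.9 0 0;-0.5 -0.9 0 0;-0.5 -0.9 0 0;0 0 0 0;0 0 0 0",
)

```text
time_s: 49.13
tcp_pos: [0.5705, -0.1162, 0.0992]
ee_rot: [[0.222, -0.975, -0.001], [-0.975, -0.222, 0.0], [-0.0, 0.001, -1.0]]
wrist_force: [0.4, 0.5, -0.2]
gripper_width: 0.003
gripper_force: 0.0
```

>>> move_arm(
  targets="0 0 -0.5 0;0 0 -0.5 0;0 0 -0.2 0;0 0 -0.2 0;0 0 -0.2 0;0 0 0 0;0 0 0 0",
)

```text
time_s: 49.72
tcp_pos: [0.5719, -0.1146, 0.0601]
ee_rot: [[0.225, -0.974, 0.0], [-0.974, -0.225, 0.0], [-0.0, -0.0, -1.0]]
wrist_force: [-1.5, 2.3, 3.1]
gripper_width: 0.009
gripper_force: 1.2
```

>>> move_arm(
  targets="0 0 -0.1 0;0 0 -0.08 0;0 0 0 0;0 0 0 0",
)

```text
time_s: 50.05
tcp_pos: [0.5722, -0.1148, 0.0564]
ee_rot: [[0.224, -0.974, 0.002], [-0.974, -0.224, 0.0], [0.0, -0.002, -1.0]]
wrist_force: [-1.8, 2.7, 6.3]
gripper_width: 0.007
gripper_force: 3.2
```

>>> move_arm(
  targets="0 0 0.6 0;0 0 1 0;0 0 0.2 0;-0.15 0.86 0 0;-0.15 0.86 0 0;-0.15 0.86 0 0;-0.15 0.86 0 0;0 0 0 0;0 0 0 0",
)

```text
time_s: 50.8
tcp_pos: [0.5567, -0.0283, 0.1001]
ee_rot: [[0.226, -0.974, 0.0], [-0.974, -0.226, 0.0], [0.0, -0.0, -1.0]]
wrist_force: [-0.2, 0.6, -0.2]
gripper_width: 0.001
gripper_force: 0.0
```

>>> move_arm(
  targets="0 0 -0.5 0;0 0 -0.5 0;0 0 -0.2 0;0 0 -0.2 0;0 0 -0.2 0;0 0 0 0;0 0 0 0",
)

```text
time_s: 51.38
tcp_pos: [0.5569, -0.0296, 0.0606]
ee_rot: [[0.224, -0.975, -0.0], [-0.975, -0.224, -0.001], [0.001, 0.0, -1.0]]
wrist_force: [-0.7, -1.1, 1.1]
gripper_width: 0.005
gripper_force: 1.0
```

>>> move_arm(
  targets="0 0 -0.1 0;0 0 -0.08 0;0 0 0 0;0 0 0 0",
)

```text
time_s: 51.72
tcp_pos: [0.5571, -0.0293, 0.0565]
ee_rot: [[0.224, -0.974, 0.001], [-0.974, -0.224, -0.0], [0.001, -0.001, -1.0]]
wrist_force: [-0.7, -1.6, 4.3]
gripper_width: 0.002
gripper_force: 2.1
```

>>> move_arm(
  targets="0 0 -0.05 0;0 0 0 0;0 0 0 0",
)

```text
time_s: 51.97
tcp_pos: [0.5572, -0.0294, 0.0563]
ee_rot: [[0.225, -0.974, 0.001], [-0.974, -0.225, -0.001], [0.001, -0.001, -1.0]]
wrist_force: [-3.4, -2.5, 10.9]
gripper_width: 0.004
gripper_force: 5.6
```

>>> move_arm(
  targets="0 0 0.6 0;0 0 1 0;0 0 0.25 0;0.77 -0.63 0 0;0.77 -0.63 0 0;0.77 -0.63 0 0;0.77 -0.63 0 0;0 0 0 0;0 0 0 0",
)

```text
time_s: 52.72
tcp_pos: [0.6339, -0.0923, 0.0993]
ee_rot: [[0.222, -0.975, -0.001], [-0.975, -0.222, 0.001], [-0.001, 0.001, -1.0]]
wrist_force: [-0.1, 0.3, -0.4]
gripper_width: 0.006
gripper_force: 0.0
```

>>> move_arm(
  targets="0 0 -0.5 0;0 0 -0.5 0;0 0 -0.2 0;0 0 -0.2 0;0 0 -0.2 0;0 0 0 0;0 0 0 0",
)

```text
time_s: 53.3
tcp_pos: [0.6336, -0.0917, 0.0613]
ee_rot: [[0.224, -0.974, -0.0], [-0.974, -0.224, 0.0], [-0.0, 0.0, -1.0]]
wrist_force: [-1.4, 0.9, 1.9]
gripper_width: 0.003
gripper_force: 0.9
```

>>> move_arm(
  targets="0 0 -0.1 0;0 0 -0.08 0;0 0 0 0;0 0 0 0",
)

```text
time_s: 53.63
tcp_pos: [0.6341, -0.0919, 0.0569]
ee_rot: [[0.224, -0.975, 0.001], [-0.975, -0.224, 0.0], [0.0, -0.001, -1.0]]
wrist_force: [-0.7, 1.8, 3.4]
gripper_width: 0.005
gripper_force: 2.0
```

>>> move_arm(
  targets="0 0 -0.06 0;0 0 0 0;0 0 0 0",
)

```text
time_s: 53.88
tcp_pos: [0.6341, -0.0919, 0.0564]
ee_rot: [[0.225, -0.974, 0.001], [-0.974, -0.225, -0.0], [0.0, -0.001, -1.0]]
wrist_force: [-3.4, 2.8, 9.9]
gripper_width: 0.003
gripper_force: 4.6
```

>>> move_arm(
  targets="0 0 0.6 0;0 0 1 0;0 0 1 0;0 0 1 0;0 0 1 0;-1 0 0 0;-1 -0.5 0 0;-1 -0.5 0 0;-1 -0.5 0 0;0 0 0 0",
)

```text
time_s: 54.72
tcp_pos: [0.529, -0.131, 0.1694]
ee_rot: [[0.221, -0.975, -0.003], [-0.975, -0.221, 0.001], [-0.001, 0.003, -1.0]]
wrist_force: [-0.1, 0.5, -0.3]
gripper_width: 0.01
gripper_force: 0.0
```

```bash
python3 -c "
from h import *
x=sense();print(x['tcp_pos'],x['time_s'])
s=capture('scene');t=capture('top')
b=cv2.resize(s['image'][130:250,160:340],None,fx=4,fy=4,interpolation=cv2.INTER_CUBIC)
cv2.imwrite('pics/end.png',b)
print([ (p.round(1),onplane(t,*p,.12).round(3)) for p in blobs(t['image'],(0,0,140),(180,50,255),300,2500)])"
```

```text
[ 0.52902065 -0.13099134  0.16935093] 54.7167
[(array([ 66.4, 177. ]), array([0.605, 0.659, 0.12 ])), (array([300.5, 374.2]), array([ 0.008, -0.064,  0.12 ]))]
```

View pics/end.png

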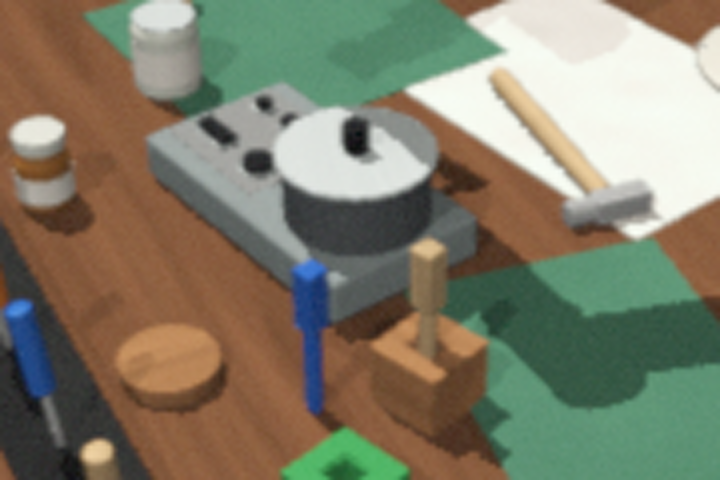

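The lid sits flat on the bowl (knob at (355,135)), the stick stands in its block (428,280), the keys are up and the arm is clear. Handing in.

```bash
python3 -c "
from station import *
print(finish_job())"
```

```text
the job is handed in; nothing more can be done
None
```

I handed the job in at about 55 s of robot time: three studs in the bowl and stirred, stick back in its block, lid seated, and the four keys pressed in order. The hand-in returned no verdict.

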